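# Set out the stacked sanding stones on their rests

### The arm

A 6-joint arm with a two-finger parallel gripper is mounted at the origin on the work surface. World frame = base frame: x ahead of the robot, y to its left, z up, the work surface at z = 0. Lengths are in mm, angles in rad, forces in N, time in s.
With the tool pointing down it reaches from about 300 to 825 mm from the base axis. Payload 5.4 kg.
Tool frame: the origin (TCP) lies midway between the tips of the shut fingers; the grasp point (between the pads) lies 19 mm behind it (manip.pinch_z is the distance from the TCP to the grasp point, in mm); z points along the fingers, y is the direction in which the jaws open and shut (so a half turn about z gives the same grasp; the last joint's range is limited). The gripper opens to 92 mm and grips with 3 to 60 N. Pads are 20 mm wide; open, the fingers measure 128 mm over their backs; the gripper's body (75 mm by 189 mm) begins 69 mm behind the grasp point.
Start: joints at [-1.513, 0.158, 1.597, -0, 1.386, -0.21], TCP at [152.128, -554.494, 214.601] pointing down, gripper open.
Joint ranges: [-2.91, 2.91], [-0.94, 2.29], [0.18, 2.7], [-1.29, 4.43], [0.17, 2.64], [-3, 3]. Speed limits (rad/s): [2.57, 2.57, 3.14, 3.14, 3.14, 3.14].

### API

Orientations are given as a unit quaternion [x, y, z, w].
In Python, from bench import manip gives the robot as it stands.
- The arm moves only by the tool drive_tool, never from a script. Its argument "steps" is a list of rows, each an object of numbers: "x", "y", "z": the shift along the tool's x, y, z in cm; "spin": the turn about the tool's z in degrees; "jaw": the finger opening in cm, from 0 to 9.19. A call has 1 to 20 rows; each row is the pose to reach, as a shift and turn from the pose commanded when the call began, along the tool's axes at that moment; what a row does not reach only later rows make up. A row lasts 1/12 s, in which the tool goes at most 41.7 mm and 7.16 degrees, less where a joint would pass 70% of its speed; a pose out of reach is approached as far as the arm can. A call with a gripper value outside its range is refused whole. The fingers move at their own pace and stop on an object; "newtons" is the grip in N (left out, the last holds). Time passes only in rows, so rows that repeat a pose let the fingers close. It gives the time, the measured TCP pose, the force and the opening at its end, in the units of the state.
- manip.get_obs(): the state, without advancing time (a new reading comes with each control period).
- manip.read_camera(name): name is "side" or "top"; returns the picture (384x512x3 uint8, red, green, blue); there is no depth.
- manip.camera_params(name): a dict with "fx", "fy", "cx", "cy" (pixels), "k1" (the pictures are not rectified: a ray, as slopes to the right and down, at radius r is drawn at 1 + k1 r^2 times it, then the intrinsics apply), "R" (3x3) and "t" (3): a world point X has camera coordinates R X + t. Camera axes: x right, y down, z forward; pixel columns grow to the right and rows downward; lengths in mm; the calibration is good to about 2 mm. A picture is of the moment at which its call begins. camera_params takes no time and is no camera call.
- manip.job_done(): hands the job in, once; it reports no verdict.
The state is a dict: "clock": time; "joint_pos": joint angles; "qd": joint speeds; "joint_efforts": joint torques, N m; "ee_pos": TCP position; "tool_rot": TCP orientation; "ft_force": force on the tool from outside, world axes, zero at the start; "torque": the same for the moment, N m; "finger_gap": finger opening in mm.
Only numpy, scipy, OpenCV 4.12 (cv2) and the standard library are available. Lean on these libraries where they do the work, as an engineer would, in place of code of your own. Each camera call takes 0.05 s, during which the arm holds its last target.

### The job

The four grey sanding stones have come in stacked on a batten. Take the stack apart one stone at a time from the top down, and lay each stone flat, centred between the end blocks and in line with the bar, on the wooden rest whose length fits it. Set the stones down gently, without dropping or toppling any, and leave the bowl and the burnisher where they are.

Things in the scene. Friction and masses are not known exactly. Their poses are not given: they have to be found in the camera images.
- stone_stubby_center (a point): The stubby sanding stone, at the start the top of the stack: a plain grey rectangular block 72 x 58 x 26 mm (length x width x thickness), about 0.26 kg, lying flat. The point is its centre, 13 mm above its underside; x runs along its length, y across its width, z up. In the stack each stone is 6 mm wider than the one below; the stack is uneven by a few mm and degrees.
- stone_short_center (a point): The short sanding stone, at the start the second from the top: a plain grey rectangular block 110 x 52 x 26 mm (length x width x thickness), about 0.34 kg, lying flat. The point is its centre, 13 mm above its underside; x runs along its length, y across its width, z up. 
- stone_medium_center (a point): The medium sanding stone, at the start the third from the top: a plain grey rectangular block 150 x 46 x 26 mm (length x width x thickness), about 0.41 kg, lying flat. The point is its centre, 13 mm above its underside; x runs along its length, y across its width, z up. 
- stone_long_center (a point): The long sanding stone, at the start the bottom of the stack: a plain grey rectangular block 190 x 40 x 26 mm (length x width x thickness), about 0.46 kg, lying flat. The point is its centre, 13 mm above its underside; x runs along its length, y across its width, z up. It lies on a dark wooden batten 170 x 32 mm, 20 mm high, fixed to the table.
- rest_stubby_seat (a point): Wooden rest for the stubby stone, fixed: a pale bar 116 x 50 mm, its flat top 20 mm above the table, with an end block (14 mm long, 10 mm above that top) at each end; clear gap between the blocks 88 mm. The long sides are open; the stone overhangs them by 4 mm. Feet under the end blocks 84 mm wide, 10 mm high. Point: centre of the flat top; x along the bar, y across, z up.
- rest_short_seat (a point): Wooden rest for the short stone, fixed: a pale bar 154 x 44 mm, its flat top 20 mm above the table, with an end block (14 mm long, 10 mm above that top) at each end; clear gap between the blocks 126 mm. The long sides are open; the stone overhangs them by 4 mm. Feet under the end blocks 78 mm wide, 10 mm high. Point: centre of the flat top; x along the bar, y across, z up.
- rest_medium_seat (a point): Wooden rest for the medium stone, fixed: a pale bar 194 x 38 mm, its flat top 20 mm above the table, with an end block (14 mm long, 10 mm above that top) at each end; clear gap between the blocks 166 mm. The long sides are open; the stone overhangs them by 4 mm. Feet under the end blocks 72 mm wide, 10 mm high. Point: centre of the flat top; x along the bar, y across, z up.
- rest_long_seat (a point): Wooden rest for the long stone, fixed: a pale bar 234 x 32 mm, its flat top 20 mm above the table, with an end block (14 mm long, 10 mm above that top) at each end; clear gap between the blocks 206 mm. The long sides are open; the stone overhangs them by 4 mm. Feet under the end blocks 66 mm wide, 10 mm high. Point: centre of the flat top; x along the bar, y across, z up.
- bowl: Bystander: jade-green ceramic bowl holding go stones, loose, 120 mm across the rim, 52 mm high, beyond the work. Origin at the centre of its underside.
- burnisher: Bystander: burnisher, loose, about 170 mm long and 18 mm high, dark horn handle and a narrow steel blade, lying beyond the work. Origin under its middle; x runs along it towards the blade.
Not all that is in view belongs to the job. Leave any orange or pink look-alike of the part that bears stone_long_center alone.

How it is judged (in metres and radians):
On the way, in this order (a step that is already met when the one before it is completed fails the run):
1. the stubby stone lies flat and centred on its own rest (horizontal distance between stone_stubby_center and rest_stubby_seat below 0.012 m and angle between the x axis of stone_stubby_center and the x axis of rest_stubby_seat, either way round below 0.16 rad and angle between stone_stubby_center's own z axis and vertical below 0.06 rad and z of stone_stubby_center in the frame of rest_stubby_seat between 0.01 and 0.017 m and linear speed of stone_stubby below 0.02 m/s and angular speed of stone_stubby below 0.2 rad/s), for 0.2 s.
2. the short stone lies flat and centred on its own rest (horizontal distance between stone_short_center and rest_short_seat below 0.012 m and angle between the x axis of stone_short_center and the x axis of rest_short_seat, either way round below 0.16 rad and angle between stone_short_center's own z axis and vertical below 0.06 rad and z of stone_short_center in the frame of rest_short_seat between 0.01 and 0.017 m and linear speed of stone_short below 0.02 m/s and angular speed of stone_short below 0.2 rad/s), for 0.2 s.
3. the medium stone lies flat and centred on its own rest (horizontal distance between stone_medium_center and rest_medium_seat below 0.012 m and angle between the x axis of stone_medium_center and the x axis of rest_medium_seat, either way round below 0.16 rad and angle between stone_medium_center's own z axis and vertical below 0.06 rad and z of stone_medium_center in the frame of rest_medium_seat between 0.01 and 0.017 m and linear speed of stone_medium below 0.02 m/s and angular speed of stone_medium below 0.2 rad/s), for 0.2 s.
4. the long stone lies flat and centred on its own rest (horizontal distance between stone_long_center and rest_long_seat below 0.012 m and angle between the x axis of stone_long_center and the x axis of rest_long_seat, either way round below 0.16 rad and angle between stone_long_center's own z axis and vertical below 0.06 rad and z of stone_long_center in the frame of rest_long_seat between 0.01 and 0.017 m and linear speed of stone_long below 0.02 m/s and angular speed of stone_long below 0.2 rad/s), for 0.2 s.
At the end, for the whole second after the job is handed in: Each of the four stones lies flat and at rest on the rest that fits its length: its centre within 12 mm (horizontally) of the middle of the rest, its length within 9 degrees of the bar's line, tilted less than 3.4 degrees, its underside on the bar's top (all of step 1 and all of step 2 and all of step 3 and all of step 4); the robot touches nothing.
It fails at once if a stone falls (moves faster than 0.7 m/s while not held) ((linear speed of stone_stubby above 0.7 m/s and contact force between the fingers and stone_stubby below 0.1 N) or (linear speed of stone_short above 0.7 m/s and contact force between the fingers and stone_short below 0.1 N) or (linear speed of stone_medium above 0.7 m/s and contact force between the fingers and stone_medium below 0.1 N) or (linear speed of stone_long above 0.7 m/s and contact force between the fingers and stone_long below 0.1 N)).
It fails at once if the bowl is moved by more than 30 mm (distance of bowl from where it was at the start of the episode above 0.03 m).
It fails at once if the burnisher is moved by more than 30 mm (distance of burnisher from where it was at the start of the episode above 0.03 m).
It also fails if it takes over 125 s, if anything falls off the work surface, if the arm or the gripper's body presses on something with over 40 N, if the wrist force passes 120 N, or if a joint passes its speed limit or range.

## Working session

There is one attempt and no reset: what is moved stays moved. The work goes in short steps, Python scripts to look and compute and a tool call to move; the robot and the scene stay as the last step left them, time stands still between calls to the robot, and variables do not carry over. Pictures are saved under pics/ and viewed, and the job is handed in when it is done.

Besides the shell and the picture viewer there is one more tool, called after "Call:" as name(argument=value, ...), one argument or row to a line, values as JSON. drive_tool: Moves the arm, as the interface text tells. Its arguments: {"type":"object","properties":{"steps":{"type":"array","items":{"type":"object","properties":{"x":{"type":"number"},"y":{"type":"number"},"z":{"type":"number"},"spin":{"type":"number"},"jaw":{"type":"number"}}}},"newtons":{"type":"number"}},"required":["steps"]}

```bash
mkdir -p pics; ls
python3 - <<'E'
from bench import manip
import cv2
for n in("top","side"):
    cv2.imwrite(f"pics/{n}0.png",manip.read_camera(n)[:,:,::-1])
    p=manip.camera_params(n);print(n,p)
print(manip.get_obs())
E
```

```text
pics
top {'fx': 459.035984774017, 'fy': 459.035984774017, 'cx': 258.1162682761528, 'cy': 204.01500259252438, 'k1': -0.039488467162598906, 'R': array([[-0.02200405, -0.99966594, -0.01355809],
       [-0.99443008,  0.02328296, -0.10279451],
       [ 0.10307585,  0.01122067, -0.99461021]]), 't': array([  29.31706046,  507.23848681, 1357.97830924])}
side {'fx': 388.93987795638907, 'fy': 388.93987795638907, 'cx': 250.7988939779606, 'cy': 188.43690221591055, 'k1': -0.0626938226555514, 'R': array([[-0.99873144, -0.04984764,  0.00712179],
       [-0.04163819,  0.73802804, -0.67348413],
       [ 0.02831552, -0.67292632, -0.73916737]]), 't': array([ 496.21632956,   76.18930834, 1227.40242604])}
{'clock': 0.1, 'joint_pos': array([-1.51309782e+00,  1.58998191e-01,  1.59808400e+00, -6.51154440e-05,
        1.38620503e+00, -2.10081916e-01]), 'qd': array([ 4.93112014e-04, -2.08950281e-03,  2.68310724e-06,  8.55050837e-05,
        2.87528990e-04,  5.39657042e-05]), 'joint_efforts': array([-7.65326804e-04, -3.86502635e+01, -3.22960317e+01,  7.02113472e-02,
        3.39200848e-02, -4.07233551e-05]), 'ee_pos': array([ 152.07621894, -553.93978002,  213.72171746]), 'tool_rot': array([ 9.91048930e-01,  1.33496438e-01,  3.25867837e-05, -8.47260458e-04]), 'ft_force': array([ 0.2159597 , -0.49371595,  0.02240373]), 'torque': array([ 0.03013736, -0.06638896,  0.04334181]), 'finger_gap': 92.05715374341914}
```

View pics/top0.png

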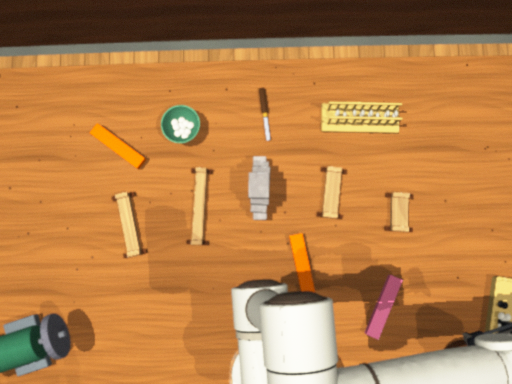

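View pics/side0.png

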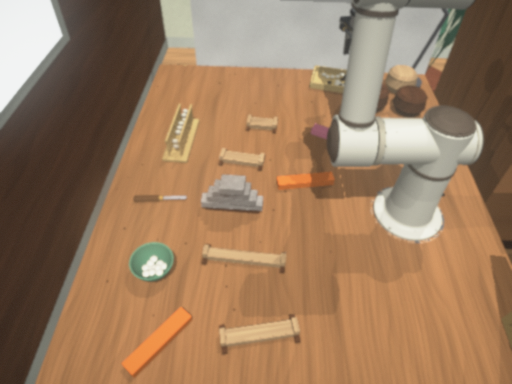

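Top view: the stack is at (260,187). Four pale rests are at (128,224), (199,206), (332,192) and (400,212). Look-alikes of the long stone are orange at (117,146) and (302,262) and pink at (384,307). The cribbage-type board at (361,117) is also not part of the job. I choose the grey stack, and will check it in a crop.

```bash
cat > h.py <<'E'
import numpy as np,cv2
from bench import manip
def K(p): return np.array([[p['fx'],0,p['cx']],[0,p['fy'],p['cy']],[0,0,1]])
def ray(n,uv,z):
    p=manip.camera_params(n); uv=np.array(uv,float).reshape(-1,1,2)
    d=cv2.undistortPoints(uv,K(p),np.array([p['k1'],0,0,0.])).reshape(-1,2)
    d=np.c_[d,np.ones(len(d))]@p['R']; c=-p['R'].T@p['t']
    s=(np.broadcast_to(z,len(d))-c[2])/d[:,2]
    return c+s[:,None]*d
def proj(n,X):
    p=manip.camera_params(n)
    return cv2.projectPoints(np.array(X,float).reshape(-1,1,3),cv2.Rodrigues(p['R'])[0],p['t'],K(p),np.array([p['k1'],0,0,0.]))[0].reshape(-1,2)
def rect(n,mask,z):
    cs,_=cv2.findContours(mask.astype(np.uint8),cv2.RETR_EXTERNAL,cv2.CHAIN_APPROX_NONE)
    out=[]
    for c in cs:
        if cv2.contourArea(c)<150: continue
        w=ray(n,c.reshape(-1,2),z)[:,:2].astype(np.float32)
        (cx,cy),(a,b),t=cv2.minAreaRect(w)
        if a<b:a,b,t=b,a,t+90
        t=(t+90)%180-90
        out.append((c.reshape(-1,2).mean(0).round(),round(cx,1),round(cy,1),round(a,1),round(b,1),round(t,1)))
    return out
E
python3 - <<'E'
from h import *
im=cv2.imread('pics/top0.png'); hsv=cv2.cvtColor(im,cv2.COLOR_BGR2HSV)
print([hsv[y,x] for x,y in((128,224),(199,206),(332,192),(400,212),(260,170),(260,187),(300,150),(203,170))])
m=(hsv[...,1]<150)&(hsv[...,2]>150)&(hsv[...,0]>8)&(hsv[...,0]<30)
for r in rect('top',m,20):print(r)
c=im[130:270,90:430]; 
cv2.imwrite('pics/c1.png',cv2.resize(c,None,fx=2.3,fy=2.3,interpolation=2))
cv2.imwrite('pics/c2.png',cv2.resize(im[145:230,235:285],None,fx=7,fy=7,interpolation=2))
s=cv2.imread('pics/side0.png');cv2.imwrite('pics/c3.png',cv2.resize(s[165:220,190:275],None,fx=8,fy=8,interpolation=2))
E
```

```text
[array([ 22, 104, 248], dtype=uint8), array([ 21, 110, 243], dtype=uint8), array([ 20, 112, 242], dtype=uint8), array([ 19, 121, 233], dtype=uint8), array([ 16,  23, 188], dtype=uint8), array([ 14,  20, 215], dtype=uint8), array([ 14, 182, 181], dtype=uint8), array([ 19, 121, 233], dtype=uint8)]
(array([451., 367.]), 28.5, -516.2, 408.8, 121.7, 88.2)
(array([290., 348.]), 117.9, -100.4, 424.8, 279.0, 88.8)
(array([501., 303.]), 195.7, -703.4, 155.4, 59.8, -7.9)
(array([400., 211.]), 476.3, -410.6, 118.4, 57.4, -4.9)
(array([127., 224.]), 457.6, 417.4, 197.6, 43.7, 12.2)
(array([198., 206.]), 508.8, 199.4, 236.1, 35.7, -4.3)
(array([332., 192.]), 541.4, -206.3, 157.0, 47.8, -8.2)
(array([259., 187.]), 559.7, 17.1, 199.6, 67.0, -1.4)
(array([182., 127.]), 753.5, 254.2, 64.0, 55.6, 59.1)
(array([366., 116.]), 772.7, -306.7, 248.3, 95.6, 87.6)
(array([254.,  49.]), 989.7, 20.5, 1634.0, 36.3, 89.9)
```

View pics/c1.png

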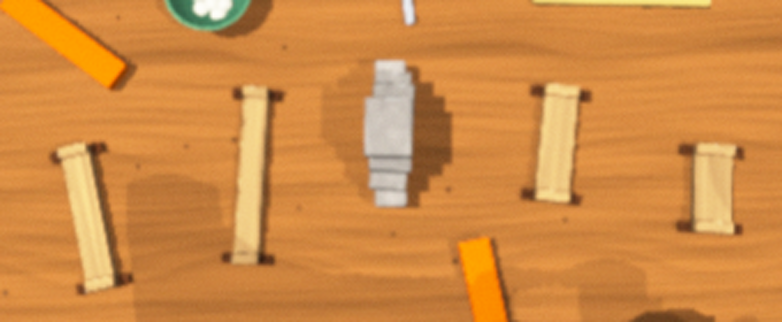

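View pics/c2.png

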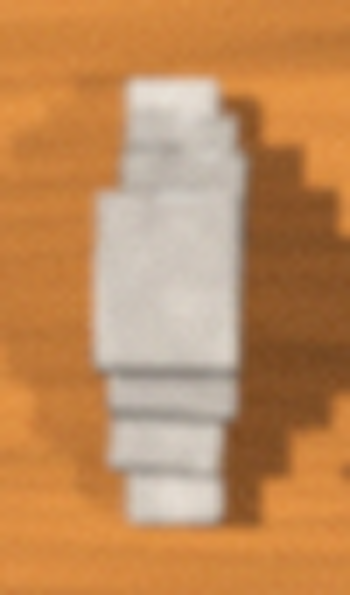

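View pics/c3.png

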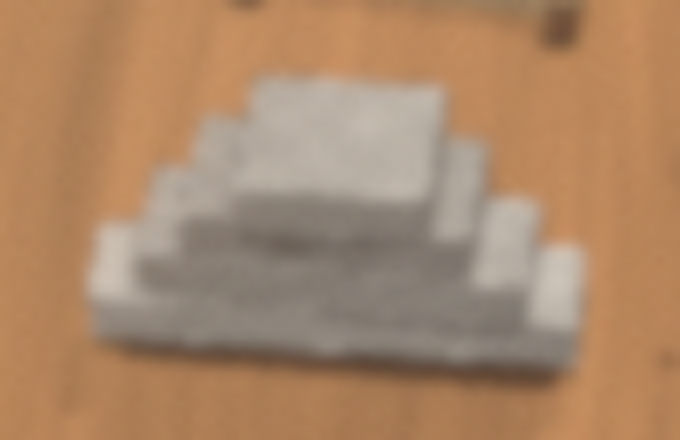

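Run:
```python
from h import *
for n in('top','side'):
    p=manip.camera_params(n);print(n,(-p['R'].T@p['t']).round())
im=cv2.imread('pics/top0.png'); hsv=cv2.cvtColor(im,cv2.COLOR_BGR2HSV)
m=(hsv[...,1]<150)&(hsv[...,2]>150)&(hsv[...,0]>8)&(hsv[...,0]<30)
for r in rect('top',m,30)[3:8]:print(r)
s=cv2.imread('pics/side0.png');hs=cv2.cvtColor(s,cv2.COLOR_BGR2HSV)
for x,y in((262,124),(242,159),(244,258),(260,333),(220,300)):print(hs[y,x])
ms=(hs[...,1]<115)&(hs[...,2]>165)&(hs[...,0]>8)&(hs[...,0]<30)
for r in rect('side',ms,30):print(r)
def cen(n,q,z):
    q=np.array(q,float); w=ray(n,q,z)[:,:2]
    (c,(a,b),t)=cv2.minAreaRect(w.astype(np.float32)); print(n,w.mean(0).round(1),round(a,1),round(b,1),round(t,1))
cen('top',(np.array([(97,190),(242,190),(240,370),(95,370)])+.5)/7-.5+[235,145],124)
cen('side',(np.array([(258,75),(445,88),(433,203),(235,190)])+.5)/8-.5+[190,165],124)
```

```text
top [ 365.    2. 1403.]
side [464. 794. 955.]
(array([400., 211.]), 475.5, -407.7, 117.5, 57.0, -4.9)
(array([127., 224.]), 456.9, 414.4, 196.2, 43.4, 12.2)
(array([198., 206.]), 507.7, 198.0, 234.4, 35.5, -4.3)
(array([332., 192.]), 540.1, -204.8, 155.9, 47.5, -8.2)
(array([259., 187.]), 558.3, 17.0, 198.1, 66.5, -1.4)
[ 16  99 214]
[ 17  97 219]
[ 18  95 220]
[ 17  98 217]
[ 14 134 189]
(array([258., 331.]), 455.6, 418.8, 194.6, 44.3, 11.8)
(array([153., 266.]), 751.1, 251.1, 57.0, 54.2, 10.8)
(array([244., 255.]), 507.7, 203.1, 233.9, 42.2, -4.7)
(array([409., 211.]), 7.5, -1.3, 280.2, 227.8, 75.4)
(array([226., 187.]), 589.4, -52.1, 182.7, 110.6, 23.5)
(array([241., 156.]), 539.5, -198.3, 157.1, 59.6, -7.8)
(array([408., 143.]), -80.6, -321.2, 550.3, 343.3, -9.6)
(array([262., 121.]), 475.3, -400.5, 119.2, 67.5, -7.3)
(array([182., 136.]), 762.3, -319.4, 320.8, 87.6, 87.0)
(array([368.,  68.]), -11.1, -891.1, 981.0, 146.0, 74.9)
(array([414.,  36.]), -274.6, -1118.0, 862.5, 226.8, 69.5)
(array([262.,  31.]), 496.7, -1138.8, 907.5, 865.7, 83.6)
top [552.7  14. ] 58.5 73.5 88.2
side [551.1  14.7] 58.5 71.9 88.2
```

The crop confirms the grey stack, and both cameras agree on the stubby stone at about (552,14), -1.8°. Rests by measured length: stubby (475,-410), short (540,-206), medium (456,416), long (508,199).

```bash
cat >> h.py <<'E'
def go(x,y,z,yaw):
    o=manip.get_obs(); q=o['tool_rot']
    from scipy.spatial.transform import Rotation as R
    M=R.from_quat(q).as_matrix(); d=M.T@(np.array([x,y,z])-o['ee_pos'])/10
    cur=np.degrees(np.arctan2(M[1,0],M[0,0])); s=-((yaw-cur+90)%180-90)
    print('shift cm',d.round(2),'spin',round(s,1),'| now',o['ee_pos'].round(1),'yaw',round(cur,1),'t',round(o['clock'],2),'gap',round(o['finger_gap'],1))
E
python3 -c "
from h import *
go(552,14.2,215,-1.8)"
```

```text
shift cm [ 5.360e+01 -4.421e+01 -4.000e-02] spin 17.1 | now [ 152.1 -553.9  213.7] yaw 15.3 t 0.1 gap 92.1
```

Call:
drive_tool(
  steps=[
    {"x":2,"y":-1.6,"spin":1},
    {"x":5,"y":-4.1,"spin":2},
    {"x":8,"y":-6.6,"spin":3},
    {"x":11,"y":-9.1,"spin":4},
    {"x":14.2,"y":-11.7,"spin":5},
    {"x":17.4,"y":-14.3,"spin":6},
    {"x":20.6,"y":-17,"spin":7},
    {"x":23.8,"y":-19.6,"spin":8},
    {"x":27,"y":-22.3,"spin":9},
    {"x":30.2,"y":-24.9,"spin":10},
    {"x":33.4,"y":-27.5,"spin":11},
    {"x":36.6,"y":-30.2,"spin":12},
    {"x":39.8,"y":-32.8,"spin":13},
    {"x":43,"y":-35.5,"spin":14},
    {"x":46.2,"y":-38.1,"spin":15},
    {"x":49.4,"y":-40.7,"spin":16},
    {"x":52,"y":-42.9,"spin":17},
    {"x":53.6,"y":-44.2,"spin":17.1},
    {"x":53.6,"y":-44.2,"spin":17.1},
    {"x":53.6,"y":-44.2,"spin":17.1},
  ],
)

```text
schema error: expected keys x, y, z, spin, jaw
```

Run:
```python
from h import *
go(552,14.2,101,-1.8)
cv2.imwrite('pics/s1.png',manip.read_camera('side')[:,:,::-1])
```

```text
shift cm [ 53.6  -44.19  11.36] spin 17.1 | now [ 152.1 -553.9  213.7] yaw 15.3 t 0.1 gap 92.1
```

View pics/s1.png

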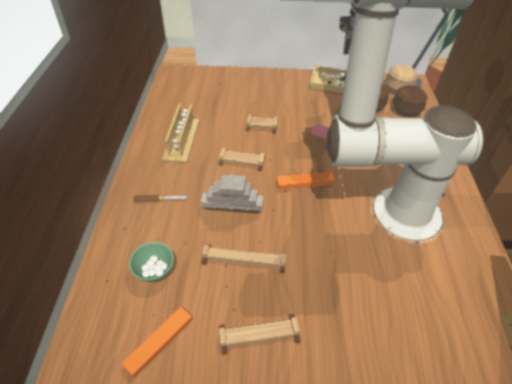

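The call was refused because every row needs all the keys, so nothing has moved. Resending with full rows.

Call:
drive_tool(
  steps=[
    {"x":2,"y":-1.6,"z":0,"spin":1,"jaw":9.1},
    {"x":5,"y":-4.1,"z":0,"spin":2,"jaw":9.1},
    {"x":8,"y":-6.6,"z":0,"spin":3,"jaw":9.1},
    {"x":11,"y":-9.1,"z":0,"spin":4,"jaw":9.1},
    {"x":14.2,"y":-11.7,"z":0,"spin":5,"jaw":9.1},
    {"x":17.4,"y":-14.3,"z":0,"spin":6,"jaw":9.1},
    {"x":20.6,"y":-17,"z":0,"spin":7,"jaw":9.1},
    {"x":23.8,"y":-19.6,"z":0,"spin":8,"jaw":9.1},
    {"x":27,"y":-22.3,"z":0,"spin":9,"jaw":9.1},
    {"x":30.2,"y":-24.9,"z":0,"spin":10,"jaw":9.1},
    {"x":33.4,"y":-27.5,"z":0,"spin":11,"jaw":9.1},
    {"x":36.6,"y":-30.2,"z":0,"spin":12,"jaw":9.1},
    {"x":39.8,"y":-32.8,"z":0,"spin":13,"jaw":9.1},
    {"x":43,"y":-35.5,"z":0,"spin":14,"jaw":9.1},
    {"x":46.2,"y":-38.1,"z":0,"spin":15,"jaw":9.1},
    {"x":49.4,"y":-40.7,"z":0,"spin":16,"jaw":9.1},
    {"x":52,"y":-42.9,"z":0,"spin":17,"jaw":9.1},
    {"x":53.6,"y":-44.2,"z":0,"spin":17.1,"jaw":9.1},
    {"x":53.6,"y":-44.2,"z":0,"spin":17.1,"jaw":9.1},
    {"x":53.6,"y":-44.2,"z":0,"spin":17.1,"jaw":9.1},
  ],
)

```text
clock: 1.82
ee_pos: [551.9, 14.2, 214.0]
tool_rot: [1.0, -0.014, -0.001, 0.0]
ft_force: [0.6, -0.1, -0.9]
finger_gap: 91.1
```

Run:
```python
from h import *
go(552,14.2,101,-1.8)
cv2.imwrite('pics/s2.png',manip.read_camera('side')[:,:,::-1])
```

```text
shift cm [ 0.03 -0.   11.3 ] spin 0.2 | now [551.9  14.2 214. ] yaw -1.6 t 1.82 gap 91.1
```

View pics/s2.png

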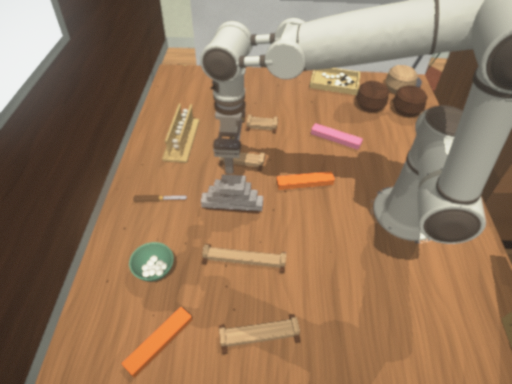

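Call:
drive_tool(
  newtons=20,
  steps=[
    {"x":0,"y":0,"z":2.5,"spin":0,"jaw":9.1},
    {"x":0,"y":0,"z":5,"spin":0,"jaw":9.1},
    {"x":0,"y":0,"z":7.5,"spin":0,"jaw":9.1},
    {"x":0,"y":0,"z":9.5,"spin":0,"jaw":9.1},
    {"x":0,"y":0,"z":10.8,"spin":0,"jaw":9.1},
    {"x":0,"y":0,"z":11.3,"spin":0,"jaw":9.1},
    {"x":0,"y":0,"z":11.3,"spin":0,"jaw":9.1},
    {"x":0,"y":0,"z":11.3,"spin":0,"jaw":8},
    {"x":0,"y":0,"z":11.3,"spin":0,"jaw":7},
    {"x":0,"y":0,"z":11.3,"spin":0,"jaw":6.5},
    {"x":0,"y":0,"z":11.3,"spin":0,"jaw":6.2},
    {"x":0,"y":0,"z":11.3,"spin":0,"jaw":6},
    {"x":0,"y":0,"z":11.3,"spin":0,"jaw":5.8},
    {"x":0,"y":0,"z":11.3,"spin":0,"jaw":5.6},
    {"x":0,"y":0,"z":11.3,"spin":0,"jaw":5.3},
    {"x":0,"y":0,"z":11.3,"spin":0,"jaw":5},
    {"x":0,"y":0,"z":11.3,"spin":0,"jaw":5},
    {"x":0,"y":0,"z":11.3,"spin":0,"jaw":5},
    {"x":0,"y":0,"z":11.3,"spin":0,"jaw":5},
    {"x":0,"y":0,"z":11.3,"spin":0,"jaw":5},
  ],
)

```text
clock: 3.53
ee_pos: [552.3, 13.5, 102.0]
tool_rot: [1.0, -0.015, 0.0, 0.0]
ft_force: [-2.2, -0.3, 4.3]
finger_gap: 57.9
```

Run:
```python
from h import *
go(552,14.2,180,-1.8); print(manip.get_obs()['ft_force'])
```

```text
shift cm [-0.03 -0.07 -7.8 ] spin 0.0 | now [552.3  13.5 102. ] yaw -1.8 t 3.53 gap 57.9
[-2.24565166 -0.26433136  4.26528184]
```

Call:
drive_tool(
  steps=[
    {"x":0,"y":0,"z":-0.3,"spin":0,"jaw":5},
    {"x":0,"y":0,"z":-0.8,"spin":0,"jaw":5},
    {"x":0,"y":0,"z":-1.5,"spin":0,"jaw":5},
    {"x":0,"y":0,"z":-2.5,"spin":0,"jaw":5},
    {"x":0,"y":0,"z":-3.7,"spin":0,"jaw":5},
    {"x":0,"y":0,"z":-4.9,"spin":0,"jaw":5},
    {"x":0,"y":0,"z":-6,"spin":0,"jaw":5},
    {"x":0,"y":0,"z":-6.8,"spin":0,"jaw":5},
    {"x":0,"y":0,"z":-7.2,"spin":0,"jaw":5},
    {"x":0,"y":0,"z":-7.2,"spin":0,"jaw":5},
  ],
)

```text
clock: 4.37
ee_pos: [552.9, 13.4, 175.1]
tool_rot: [1.0, -0.015, 0.001, 0.0]
ft_force: [-0.0, 0.5, -2.1]
finger_gap: 57.6
```

Run:
```python
from h import *
go(475.4,-410,120,-5.3); print(manip.get_obs()['ft_force'])
for n in('top','side'): cv2.imwrite(f'pics/{n}3.png',manip.read_camera(n)[:,:,::-1])
```

```text
shift cm [-6.46 42.56  5.51] spin 3.5 | now [552.9  13.4 175.1] yaw -1.8 t 4.37 gap 57.6
[-1.44802807e-03  5.17146412e-01 -2.14177996e+00]
```

View pics/side3.png

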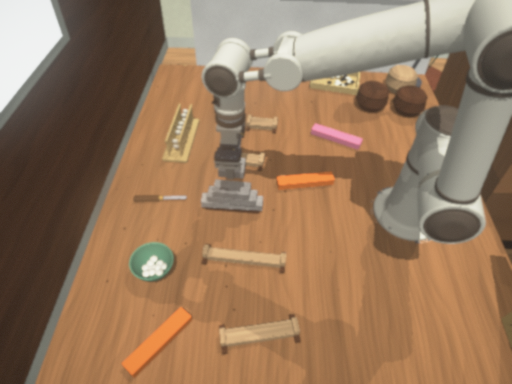

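Call:
drive_tool(
  steps=[
    {"x":-0.2,"y":1,"z":0,"spin":0,"jaw":5},
    {"x":-0.5,"y":3,"z":0,"spin":0,"jaw":5},
    {"x":-0.9,"y":6,"z":0,"spin":0.5,"jaw":5},
    {"x":-1.4,"y":9,"z":0,"spin":0.7,"jaw":5},
    {"x":-1.8,"y":12,"z":0,"spin":1,"jaw":5},
    {"x":-2.3,"y":15,"z":0,"spin":1.2,"jaw":5},
    {"x":-2.7,"y":18,"z":0,"spin":1.5,"jaw":5},
    {"x":-3.2,"y":21,"z":0,"spin":1.8,"jaw":5},
    {"x":-3.6,"y":24,"z":0,"spin":2,"jaw":5},
    {"x":-4.1,"y":27,"z":0,"spin":2.2,"jaw":5},
    {"x":-4.6,"y":30,"z":0,"spin":2.5,"jaw":5},
    {"x":-5,"y":33,"z":0,"spin":2.8,"jaw":5},
    {"x":-5.5,"y":36,"z":0,"spin":3,"jaw":5},
    {"x":-5.9,"y":39,"z":0,"spin":3.2,"jaw":5},
    {"x":-6.3,"y":41.2,"z":0,"spin":3.5,"jaw":5},
    {"x":-6.4,"y":42.2,"z":0,"spin":3.5,"jaw":5},
    {"x":-6.5,"y":42.6,"z":0,"spin":3.5,"jaw":5},
    {"x":-6.5,"y":42.6,"z":0,"spin":3.5,"jaw":5},
    {"x":-6.5,"y":42.6,"z":0,"spin":3.5,"jaw":5},
    {"x":-6.5,"y":42.6,"z":0,"spin":3.5,"jaw":5},
  ],
)

```text
clock: 6.13
ee_pos: [474.4, -408.8, 173.4]
tool_rot: [0.999, -0.045, -0.0, -0.0]
ft_force: [-0.8, -0.2, -1.7]
finger_gap: 57.9
```

Run:
```python
from h import *
go(475.4,-410,30,-5.3); print(manip.get_obs()['ft_force'])
im=manip.read_camera('top')[:,:,::-1]
cv2.imwrite('pics/t4.png',im)
# stack: grey
cv2.imwrite('pics/c4.png',cv2.resize(im[145:230,235:285],None,fx=7,fy=7,interpolation=2))
```

```text
shift cm [ 0.12  0.13 14.34] spin 0.1 | now [ 474.4 -408.8  173.4] yaw -5.2 t 6.13 gap 57.9
[-0.76677807 -0.20914498 -1.66910646]
```

View pics/c4.png

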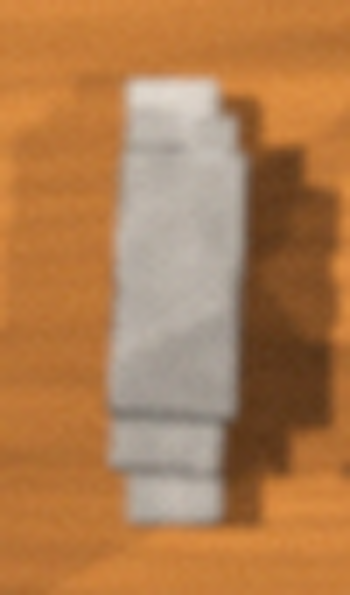

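View pics/t4.png

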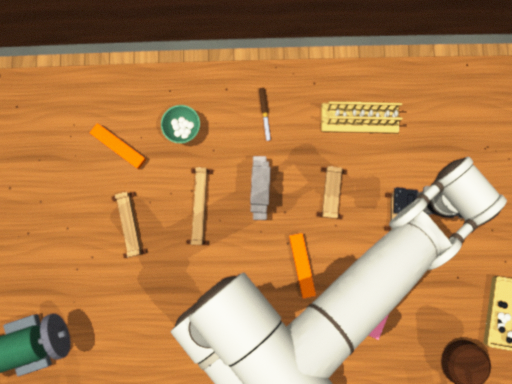

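Call:
drive_tool(
  steps=[
    {"x":0.1,"y":0.1,"z":1.5,"spin":0,"jaw":5},
    {"x":0.1,"y":0.1,"z":4,"spin":0,"jaw":5},
    {"x":0.1,"y":0.1,"z":6.5,"spin":0,"jaw":5},
    {"x":0.1,"y":0.1,"z":9,"spin":0,"jaw":5},
    {"x":0.1,"y":0.1,"z":11,"spin":0,"jaw":5},
    {"x":0.1,"y":0.1,"z":12.5,"spin":0,"jaw":5},
    {"x":0.1,"y":0.1,"z":13.4,"spin":0,"jaw":5},
    {"x":0.1,"y":0.1,"z":13.9,"spin":0,"jaw":5},
    {"x":0.1,"y":0.1,"z":13.9,"spin":0,"jaw":5},
    {"x":0.1,"y":0.1,"z":13.9,"spin":0,"jaw":5},
  ],
)

```text
clock: 7.02
ee_pos: [475.5, -411.6, 35.5]
tool_rot: [0.999, -0.046, 0.0, 0.001]
ft_force: [0.3, -0.1, -1.4]
finger_gap: 57.9
```

Run:
```python
from h import *
go(475.4,-410,24,-5.3); print(manip.get_obs()['ft_force'])
im=manip.read_camera('side')[:,:,::-1]
cv2.imwrite('pics/c5.png',cv2.resize(im[85:145,215:305],None,fx=8,fy=8,interpolation=2))
```

```text
shift cm [-0.03 -0.16  1.15] spin 0.1 | now [ 475.5 -411.6   35.5] yaw -5.2 t 7.02 gap 57.9
[ 0.33139586 -0.07940022 -1.38613364]
```

View pics/c5.png

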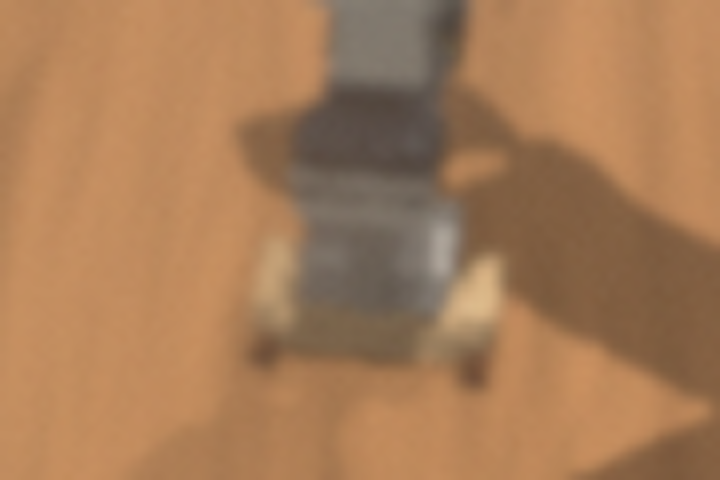

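Call:
drive_tool(
  steps=[
    {"x":0,"y":-0.1,"z":0.3,"spin":0,"jaw":5},
    {"x":0,"y":-0.1,"z":0.6,"spin":0,"jaw":5},
    {"x":0,"y":-0.1,"z":0.75,"spin":0,"jaw":5},
    {"x":0,"y":-0.1,"z":0.9,"spin":0,"jaw":5},
    {"x":0,"y":-0.1,"z":1.0,"spin":0,"jaw":5},
    {"x":0,"y":-0.1,"z":1.1,"spin":0,"jaw":5},
    {"x":0,"y":-0.1,"z":1.1,"spin":0,"jaw":5},
    {"x":0,"y":-0.1,"z":1.1,"spin":0,"jaw":5},
  ],
)

```text
clock: 7.73
ee_pos: [475.1, -410.4, 24.0]
tool_rot: [0.999, -0.046, 0.0, 0.0]
ft_force: [-1.4, 1.7, 1.4]
finger_gap: 57.6
```

Call:
drive_tool(
  steps=[
    {"x":0,"y":0,"z":0.05,"spin":0,"jaw":5},
    {"x":0,"y":0,"z":0.05,"spin":0,"jaw":5},
    {"x":0,"y":0,"z":0.05,"spin":0,"jaw":5.7},
    {"x":0,"y":0,"z":0.05,"spin":0,"jaw":5.9},
    {"x":0,"y":0,"z":0.05,"spin":0,"jaw":6.2},
    {"x":0,"y":0,"z":0.05,"spin":0,"jaw":6.8},
    {"x":0,"y":0,"z":0.05,"spin":0,"jaw":7.4},
    {"x":0,"y":0,"z":0.05,"spin":0,"jaw":8},
    {"x":0,"y":0,"z":0.05,"spin":0,"jaw":8},
    {"x":0,"y":0,"z":-1,"spin":0,"jaw":8},
    {"x":0,"y":0,"z":-3.5,"spin":0,"jaw":8},
    {"x":0,"y":0,"z":-7,"spin":0,"jaw":8},
    {"x":0,"y":0,"z":-11,"spin":0,"jaw":8.5},
    {"x":0,"y":0,"z":-15,"spin":0,"jaw":9.1},
    {"x":0,"y":0,"z":-16,"spin":0,"jaw":9.1},
    {"x":0,"y":0,"z":-16,"spin":0,"jaw":9.1},
  ],
)

```text
clock: 9.07
ee_pos: [477.0, -412.7, 189.7]
tool_rot: [0.999, -0.046, 0.003, 0.004]
ft_force: [-0.3, 0.5, 0.3]
finger_gap: 91.2
```

Run:
```python
from h import *
im=manip.read_camera('side')[:,:,::-1]
cv2.imwrite('pics/c6.png',cv2.resize(im[85:145,215:305],None,fx=8,fy=8,interpolation=2))
cv2.imwrite('pics/c6b.png',cv2.resize(im[165:220,190:275],None,fx=8,fy=8,interpolation=2))
t=cv2.imread('pics/t4.png')
```

```text
(no output)
```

View pics/c6.png

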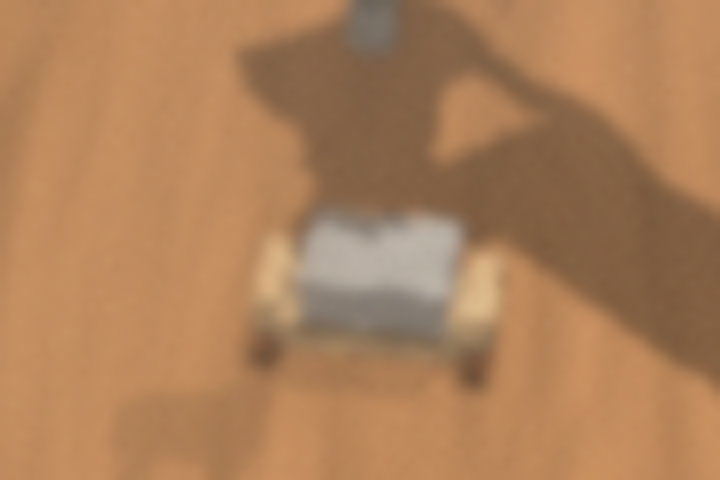

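View pics/c6b.png

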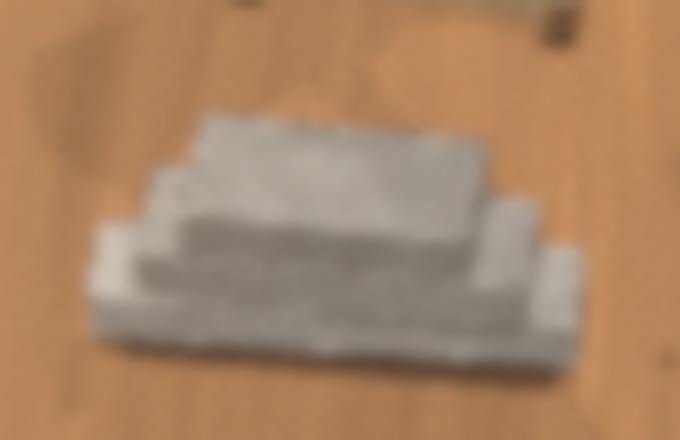

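```bash
cat >> h.py <<'E'
def cen(n,q,s,off,z):
    w=ray(n,(np.array(q,float)+.5)/s-.5+np.array(off),z)[:,:2]
    (c,(a,b),t)=cv2.minAreaRect(w.astype(np.float32))
    # long axis angle from first/second edge
    e=[w[1]-w[0]+w[2]-w[3],w[2]-w[1]+w[3]-w[0]]; L=[np.linalg.norm(x)/2 for x in e]; l=e[int(np.argmax(L))]
    print(n,w.mean(0).round(1),np.round(L,1),'ang',round((np.degrees(np.arctan2(l[1],l[0]))+90)%180-90,1))
E
python3 - <<'E'
from h import *
cen('side',[(318,210),(463,215),(452,290),(302,285)],8,(215,85),46)
cen('top',[(122,150),(247,150),(237,415),(110,415)],7,(235,145),98)
cen('side',[(205,113),(488,140),(472,240),(180,222)],8,(190,165),98)
go(550,12,200,-3)
E
```

```text
side [ 472.8 -411.1] [70.5 59.3] ang 0.3
top [555.5   9.9] [ 51.7 109.9] ang -3.6
side [554.7  10.9] [108.4  53.4] ang -2.9
shift cm [  3.52 -42.82  -1.53] spin -2.3 | now [ 475.8 -411.2  186. ] yaw -5.3 t 9.12 gap 91.0
```

```bash
python3 -c "
from h import *
go(555,10.4,170,-3.2)"
```

```text
shift cm [  4.02 -42.72   1.47] spin -2.1 | now [ 475.8 -411.2  186. ] yaw -5.3 t 9.12 gap 91.0
```

Call:
drive_tool(
  steps=[
    {"x":0.2,"y":-2,"z":0,"spin":0,"jaw":9.1},
    {"x":0.5,"y":-5.5,"z":0,"spin":0,"jaw":9.1},
    {"x":0.9,"y":-9.5,"z":0,"spin":-0.5,"jaw":9.1},
    {"x":1.3,"y":-13.5,"z":0,"spin":-0.7,"jaw":9.1},
    {"x":1.6,"y":-17.5,"z":0,"spin":-1,"jaw":9.1},
    {"x":2,"y":-21.5,"z":0,"spin":-1.2,"jaw":9.1},
    {"x":2.4,"y":-25.5,"z":0.3,"spin":-1.5,"jaw":9.1},
    {"x":2.8,"y":-29.5,"z":0.6,"spin":-1.7,"jaw":9.1},
    {"x":3.2,"y":-33.5,"z":0.9,"spin":-2,"jaw":9.1},
    {"x":3.6,"y":-37.5,"z":1.2,"spin":-2.1,"jaw":9.1},
    {"x":3.8,"y":-40.5,"z":1.4,"spin":-2.1,"jaw":9.1},
    {"x":4,"y":-42.2,"z":1.5,"spin":-2.1,"jaw":9.1},
    {"x":4,"y":-42.7,"z":1.5,"spin":-2.1,"jaw":9.1},
    {"x":4,"y":-42.7,"z":1.5,"spin":-2.1,"jaw":9.1},
    {"x":4,"y":-42.7,"z":1.5,"spin":-2.1,"jaw":9.1},
  ],
)

```text
clock: 10.37
ee_pos: [553.1, 10.6, 167.3]
tool_rot: [1.0, -0.028, -0.001, 0.0]
ft_force: [0.4, 0.1, 0.3]
finger_gap: 91.1
```

```bash
python3 -c "
from h import *
go(555,10.4,75.5,-3.2)"
```

```text
shift cm [0.21 0.01 9.18] spin 0.0 | now [553.1  10.6 167.3] yaw -3.2 t 10.37 gap 91.1
```

Call:
drive_tool(
  newtons=20,
  steps=[
    {"x":0.15,"y":0,"z":2,"spin":0,"jaw":9.1},
    {"x":0.15,"y":0,"z":4.5,"spin":0,"jaw":9.1},
    {"x":0.15,"y":0,"z":6.8,"spin":0,"jaw":9.1},
    {"x":0.15,"y":0,"z":8.4,"spin":0,"jaw":9.1},
    {"x":0.15,"y":0,"z":9.1,"spin":0,"jaw":9.1},
    {"x":0.15,"y":0,"z":9.1,"spin":0,"jaw":9.1},
    {"x":0.15,"y":0,"z":9.1,"spin":0,"jaw":8},
    {"x":0.15,"y":0,"z":9.1,"spin":0,"jaw":7},
    {"x":0.15,"y":0,"z":9.1,"spin":0,"jaw":6.2},
    {"x":0.15,"y":0,"z":9.1,"spin":0,"jaw":5.8},
    {"x":0.15,"y":0,"z":9.1,"spin":0,"jaw":5.5},
    {"x":0.15,"y":0,"z":9.1,"spin":0,"jaw":5.3},
    {"x":0.15,"y":0,"z":9.1,"spin":0,"jaw":5.1},
    {"x":0.15,"y":0,"z":9.1,"spin":0,"jaw":4.8},
    {"x":0.15,"y":0,"z":9.1,"spin":0,"jaw":4.4},
    {"x":0.15,"y":0,"z":9.1,"spin":0,"jaw":4.4},
    {"x":0.15,"y":0,"z":9.1,"spin":0,"jaw":4.4},
    {"x":0.15,"y":0,"z":9.1,"spin":0,"jaw":4.4},
  ],
)

```text
clock: 11.87
ee_pos: [555.9, 10.7, 78.1]
tool_rot: [1.0, -0.028, 0.0, 0.0]
ft_force: [-0.6, -3.3, 4.8]
finger_gap: 51.7
```

```bash
python3 -c "
from h import *
go(555,10.4,150,-3.2)"
```

```text
shift cm [-0.08  0.04 -7.19] spin 0.0 | now [555.9  10.7  78.1] yaw -3.2 t 11.87 gap 51.7
```

Call:
drive_tool(
  steps=[
    {"x":0,"y":0,"z":-0.3,"spin":0,"jaw":4.4},
    {"x":0,"y":0,"z":-0.8,"spin":0,"jaw":4.4},
    {"x":0,"y":0,"z":-1.5,"spin":0,"jaw":4.4},
    {"x":0,"y":0,"z":-2.5,"spin":0,"jaw":4.4},
    {"x":0,"y":0,"z":-3.7,"spin":0,"jaw":4.4},
    {"x":0,"y":0,"z":-4.9,"spin":0,"jaw":4.4},
    {"x":0,"y":0,"z":-5.8,"spin":0,"jaw":4.4},
    {"x":0,"y":0,"z":-6.2,"spin":0,"jaw":4.4},
    {"x":0,"y":0,"z":-6.2,"spin":0,"jaw":4.4},
    {"x":0,"y":0,"z":-6.2,"spin":0,"jaw":4.4},
  ],
)

```text
clock: 12.7
ee_pos: [555.5, 11.1, 139.8]
tool_rot: [1.0, -0.028, 0.0, -0.0]
ft_force: [0.1, -0.3, -3.3]
finger_gap: 52.0
```

Run:
```python
from h import *
go(540.5,-206.3,100,-8); print(manip.get_obs()['ft_force'])
im=manip.read_camera('side')[:,:,::-1]
cv2.imwrite('pics/c7.png',cv2.resize(im[120:220,180:285],None,fx=6,fy=6,interpolation=2))
```

```text
shift cm [-0.3  21.79  3.98] spin 4.8 | now [555.5  11.1 139.8] yaw -3.2 t 12.7 gap 52.0
[ 0.1477478  -0.30490203 -3.29399914]
```

View pics/c7.png

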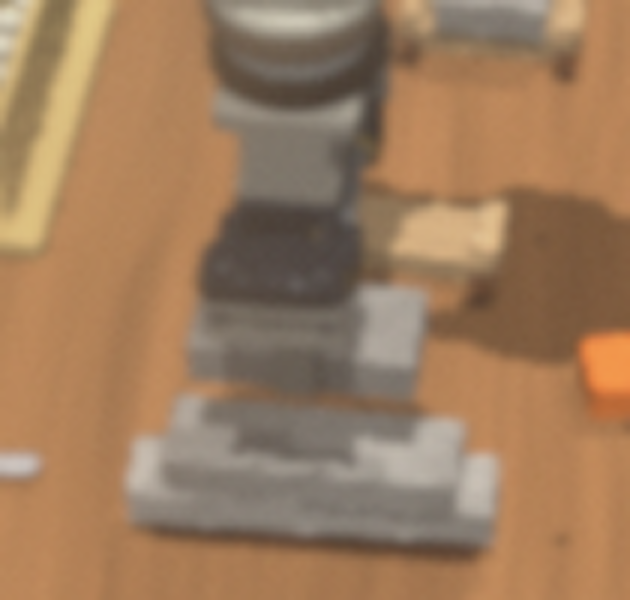

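Run:
```python
from h import *
f=lambda q:(np.array(q,float)+.5)/6-.5+[180,120]
print(ray('side',f([(190,375),(413,396)]),134).round(1))
print(ray('side',f([(192,348),(415,367)]),160).round(1))
print(ray('side',f([(427,290),(415,367)]),160).round(1))
```

```text
[[611.1  28.6 134. ]
 [502.8  36.3 134. ]]
[[607.6  35.3 160. ]
 [501.7  41.7 160. ]]
[[498.6  -9.9 160. ]
 [501.7  41.7 160. ]]
```

Call:
drive_tool(
  steps=[
    {"x":0,"y":0.8,"z":0,"spin":0,"jaw":4.4},
    {"x":0,"y":2.3,"z":0,"spin":0.5,"jaw":4.4},
    {"x":0,"y":4.5,"z":0,"spin":1,"jaw":4.4},
    {"x":0,"y":7,"z":0,"spin":1.5,"jaw":4.4},
    {"x":-0.1,"y":9.5,"z":0,"spin":2,"jaw":4.4},
    {"x":-0.1,"y":12,"z":0,"spin":2.5,"jaw":4.4},
    {"x":-0.2,"y":14.5,"z":0.5,"spin":3,"jaw":4.4},
    {"x":-0.2,"y":17,"z":1,"spin":3.5,"jaw":4.4},
    {"x":-0.3,"y":19.2,"z":1.5,"spin":4,"jaw":4.4},
    {"x":-0.3,"y":20.8,"z":2.5,"spin":4.5,"jaw":4.4},
    {"x":-0.3,"y":21.6,"z":4,"spin":4.8,"jaw":4.4},
    {"x":-0.3,"y":21.8,"z":6,"spin":4.8,"jaw":4.4},
    {"x":-0.3,"y":21.8,"z":8,"spin":4.8,"jaw":4.4},
    {"x":-0.3,"y":21.8,"z":9.5,"spin":4.8,"jaw":4.4},
    {"x":-0.3,"y":21.8,"z":10.2,"spin":4.8,"jaw":4.4},
    {"x":-0.3,"y":21.8,"z":10.2,"spin":4.8,"jaw":4.4},
    {"x":-0.3,"y":21.8,"z":10.2,"spin":4.8,"jaw":4.4},
    {"x":-0.3,"y":21.8,"z":10.2,"spin":4.8,"jaw":4.4},
  ],
)

```text
clock: 14.25
ee_pos: [541.3, -207.0, 38.8]
tool_rot: [0.998, -0.069, 0.001, 0.001]
ft_force: [0.4, 0.3, -3.6]
finger_gap: 51.7
```

Run:
```python
from h import *
go(540.5,-206.3,26,-8); print(manip.get_obs()['ft_force'])
im=manip.read_camera('side')[:,:,::-1]
cv2.imwrite('pics/c8.png',cv2.resize(im[100:180,200:290],None,fx=7,fy=7,interpolation=2))
```

```text
shift cm [-0.09 -0.06  1.28] spin 0.0 | now [ 541.3 -207.    38.8] yaw -8.0 t 14.25 gap 51.7
[ 0.44991822  0.34866868 -3.59989812]
```

View pics/c8.png

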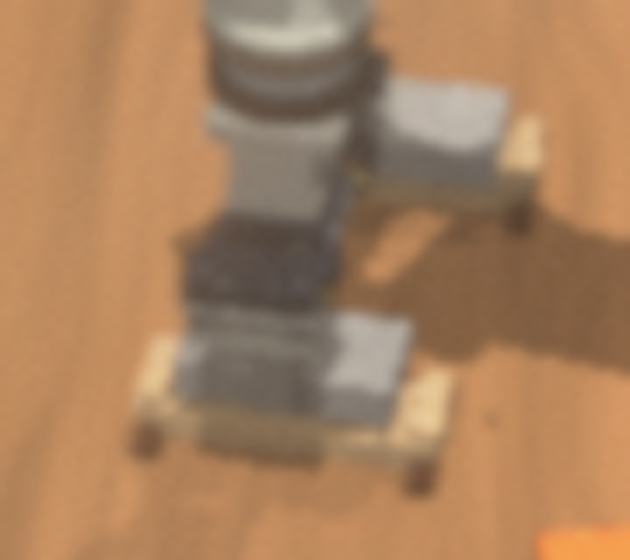

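Stone sits between the end blocks (left block at 155,365, right at 430,400). Lowering.

Call:
drive_tool(
  steps=[
    {"x":0,"y":0,"z":0.3,"spin":0,"jaw":4.4},
    {"x":0,"y":0,"z":0.6,"spin":0,"jaw":4.4},
    {"x":0,"y":0,"z":0.8,"spin":0,"jaw":4.4},
    {"x":0,"y":0,"z":0.95,"spin":0,"jaw":4.4},
    {"x":0,"y":0,"z":1.05,"spin":0,"jaw":4.4},
    {"x":0,"y":0,"z":1.15,"spin":0,"jaw":4.4},
    {"x":0,"y":0,"z":1.15,"spin":0,"jaw":4.4},
    {"x":0,"y":0,"z":1.15,"spin":0,"jaw":4.4},
  ],
)

```text
clock: 14.97
ee_pos: [540.6, -206.4, 26.2]
tool_rot: [0.998, -0.069, 0.0, 0.0]
ft_force: [-0.8, -0.1, -2.3]
finger_gap: 51.9
```

Call:
drive_tool(
  steps=[
    {"x":0,"y":0,"z":0.04,"spin":0,"jaw":4.4},
    {"x":0,"y":0,"z":0.08,"spin":0,"jaw":4.4},
    {"x":0,"y":0,"z":0.08,"spin":0,"jaw":4.4},
    {"x":0,"y":0,"z":0.08,"spin":0,"jaw":4.4},
  ],
)

```text
clock: 15.3
ee_pos: [540.6, -206.4, 26.2]
tool_rot: [0.998, -0.069, 0.0, 0.0]
ft_force: [-4.2, 1.2, 4.8]
finger_gap: 51.9
```

Force went from -3.6 to +4.8 N, so it is in contact. Release and retreat.

Call:
drive_tool(
  steps=[
    {"x":0,"y":0,"z":0,"spin":0,"jaw":5.1},
    {"x":0,"y":0,"z":0,"spin":0,"jaw":5.3},
    {"x":0,"y":0,"z":0,"spin":0,"jaw":5.6},
    {"x":0,"y":0,"z":0,"spin":0,"jaw":6.2},
    {"x":0,"y":0,"z":0,"spin":0,"jaw":6.8},
    {"x":0,"y":0,"z":0,"spin":0,"jaw":7.5},
    {"x":0,"y":0,"z":0,"spin":0,"jaw":7.5},
    {"x":0,"y":0,"z":-1,"spin":0,"jaw":7.5},
    {"x":0,"y":0,"z":-3.5,"spin":0,"jaw":7.5},
    {"x":0,"y":0,"z":-7,"spin":0,"jaw":7.5},
    {"x":0,"y":0,"z":-10,"spin":0,"jaw":8},
    {"x":0,"y":0,"z":-12,"spin":0,"jaw":8},
    {"x":0,"y":0,"z":-12.5,"spin":0,"jaw":8},
    {"x":0,"y":0,"z":-12.5,"spin":0,"jaw":8},
  ],
)

```text
clock: 16.47
ee_pos: [541.7, -207.1, 152.7]
tool_rot: [0.998, -0.069, 0.002, 0.001]
ft_force: [-0.0, -0.0, -1.4]
finger_gap: 80.4
```

Run:
```python
from h import *
im=manip.read_camera('side')[:,:,::-1]
cv2.imwrite('pics/c9.png',cv2.resize(im[100:220,190:290],None,fx=5,fy=5,interpolation=2))
cv2.imwrite('pics/c9s.png',cv2.resize(im[165:220,190:275],None,fx=8,fy=8,interpolation=2))
t=manip.read_camera('top')[:,:,::-1]
cv2.imwrite('pics/t9.png',t);cv2.imwrite('pics/c9t.png',cv2.resize(t[145:230,235:285],None,fx=7,fy=7,interpolation=2))
```

```text
(no output)
```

View pics/c9.png

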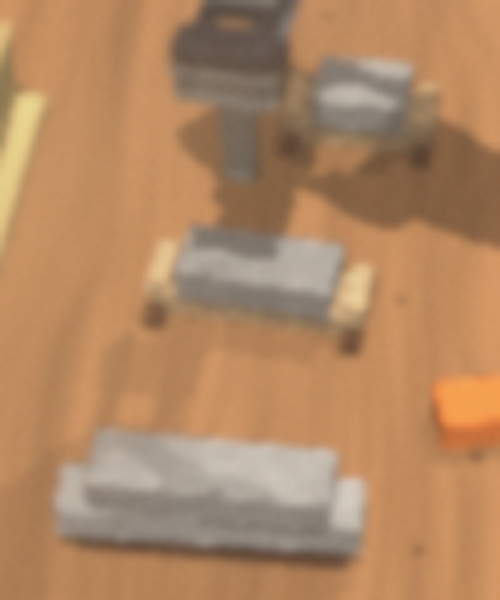

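View pics/c9s.png

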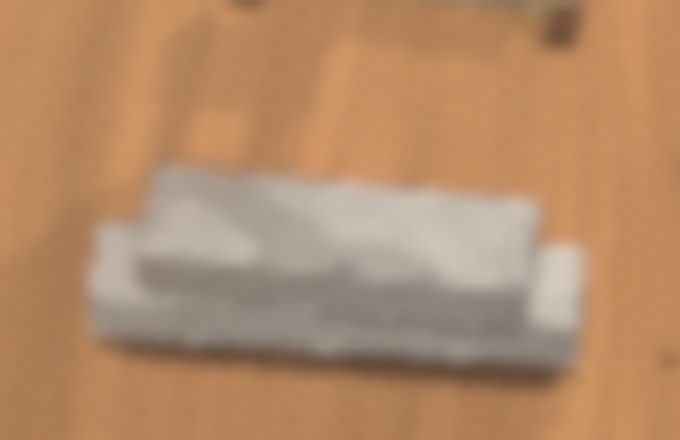

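View pics/c9t.png

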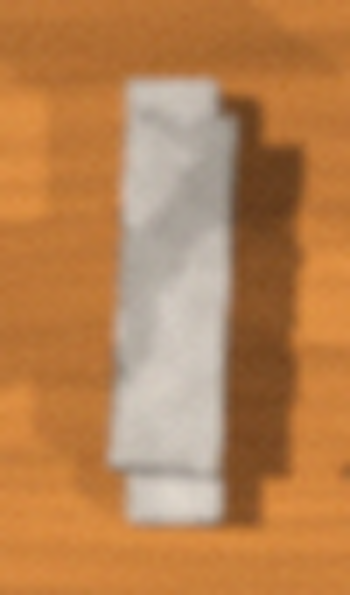

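Run:
```python
from h import *
cen('top',[(127,113),(238,117),(222,473),(109,466)],7,(235,145),72)
cen('side',[(157,168),(540,200),(525,292),(140,258)],8,(190,165),72)
go(556,10,170,-3)
```

```text
top [555.5  12.3] [ 46.9 149.8] ang -4.0
side [553.8  13.2] [147.2  46.5] ang -3.3
shift cm [ -1.38 -21.61  -2.08] spin -5.0 | now [ 539.7 -205.9  149. ] yaw -8.0 t 16.57 gap 80.1
```

Call:
drive_tool(
  steps=[
    {"x":-0.1,"y":-2,"z":0,"spin":-0.5,"jaw":9},
    {"x":-0.4,"y":-5.5,"z":0,"spin":-1,"jaw":9},
    {"x":-0.7,"y":-9.5,"z":0,"spin":-2,"jaw":9},
    {"x":-1,"y":-13.5,"z":0,"spin":-3,"jaw":9},
    {"x":-1.2,"y":-17,"z":0,"spin":-4,"jaw":9},
    {"x":-1.4,"y":-20,"z":0,"spin":-4.4,"jaw":9},
    {"x":-1.5,"y":-21.4,"z":0,"spin":-4.4,"jaw":9},
    {"x":-1.5,"y":-21.8,"z":0,"spin":-4.4,"jaw":9},
    {"x":-1.5,"y":-21.8,"z":0,"spin":-4.4,"jaw":9},
    {"x":-1.5,"y":-21.8,"z":0,"spin":-4.4,"jaw":9},
    {"x":-1.5,"y":-21.8,"z":0,"spin":-4.4,"jaw":9},
  ],
)

```text
clock: 17.48
ee_pos: [555.5, 10.4, 149.6]
tool_rot: [0.999, -0.032, -0.001, 0.0]
ft_force: [-0.1, 0.2, -0.6]
finger_gap: 89.9
```

```bash
python3 -c "
from h import *
go(555,12.6,49,-3.6)"
```

```text
shift cm [-0.05 -0.22 10.06] spin -0.0 | now [555.5  10.4 149.6] yaw -3.6 t 17.48 gap 89.9
```

Call:
drive_tool(
  newtons=28,
  steps=[
    {"x":0,"y":-0.2,"z":2,"spin":0,"jaw":9},
    {"x":0,"y":-0.2,"z":4.5,"spin":0,"jaw":8.5},
    {"x":0,"y":-0.2,"z":7,"spin":0,"jaw":8},
    {"x":0,"y":-0.2,"z":9,"spin":0,"jaw":7.5},
    {"x":0,"y":-0.2,"z":9.9,"spin":0,"jaw":7},
    {"x":0,"y":-0.2,"z":10,"spin":0,"jaw":6.5},
    {"x":0,"y":-0.2,"z":10,"spin":0,"jaw":6},
    {"x":0,"y":-0.2,"z":10,"spin":0,"jaw":5.5},
    {"x":0,"y":-0.2,"z":10,"spin":0,"jaw":5.2},
    {"x":0,"y":-0.2,"z":10,"spin":0,"jaw":4.9},
    {"x":0,"y":-0.2,"z":10,"spin":0,"jaw":4.7},
    {"x":0,"y":-0.2,"z":10,"spin":0,"jaw":4.5},
    {"x":0,"y":-0.2,"z":10,"spin":0,"jaw":4.2},
    {"x":0,"y":-0.2,"z":10,"spin":0,"jaw":3.8},
    {"x":0,"y":-0.2,"z":10,"spin":0,"jaw":3.8},
    {"x":0,"y":-0.2,"z":10,"spin":0,"jaw":3.8},
    {"x":0,"y":-0.2,"z":10,"spin":0,"jaw":3.8},
  ],
)

```text
clock: 18.9
ee_pos: [557.1, 12.7, 51.7]
tool_rot: [1.0, -0.031, 0.001, 0.001]
ft_force: [-1.0, -3.7, 5.2]
finger_gap: 45.5
```

Call:
drive_tool(
  steps=[
    {"x":0,"y":0,"z":-0.3,"spin":0,"jaw":3.8},
    {"x":0,"y":0,"z":-0.8,"spin":0,"jaw":3.8},
    {"x":0,"y":0,"z":-1.5,"spin":0,"jaw":3.8},
    {"x":0,"y":0,"z":-2.5,"spin":0,"jaw":3.8},
    {"x":0,"y":0,"z":-3.7,"spin":0,"jaw":3.8},
    {"x":0,"y":0,"z":-5.2,"spin":0,"jaw":3.8},
    {"x":0,"y":0,"z":-6.7,"spin":0,"jaw":3.8},
    {"x":0,"y":0,"z":-7.6,"spin":0,"jaw":3.8},
    {"x":0,"y":0,"z":-8,"spin":0,"jaw":3.8},
    {"x":0,"y":0,"z":-8,"spin":0,"jaw":3.8},
  ],
)

```text
clock: 19.73
ee_pos: [556.8, 13.5, 131.8]
tool_rot: [1.0, -0.031, 0.001, 0.0]
ft_force: [1.1, 0.2, -4.0]
finger_gap: 45.7
```

Run:
```python
from h import *
go(456.3,416.3,100,12)
im=manip.read_camera('side')[:,:,::-1]
cv2.imwrite('pics/c10.png',cv2.resize(im[120:220,180:285],None,fx=6,fy=6,interpolation=2))
```

```text
shift cm [-12.54 -39.58   3.14] spin -15.6 | now [556.8  13.5 131.8] yaw -3.6 t 19.73 gap 45.7
```

View pics/c10.png

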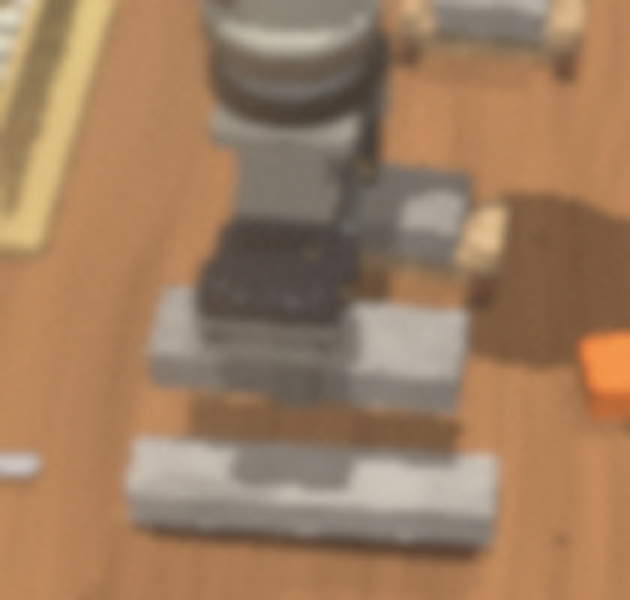

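Run:
```python
from h import *
f=lambda q:(np.array(q,float)+.5)/6-.5+[180,120]
a=ray('side',f([(152,381),(459,410)]),126);b=ray('side',f([(150,353),(464,378)]),152)
for w in(a,b):
    d=w[1]-w[0];print(w.mean(0).round(1),np.hypot(*d[:2]).round(1),np.degrees(np.arctan(d[1]/d[0])).round(1))
```

```text
[555.6  31.5 126. ] 150.3 -4.1
[553.6  36.1 152. ] 150.3 -3.0
```

Call:
drive_tool(
  steps=[
    {"x":-0.3,"y":-1,"z":0,"spin":-0.3,"jaw":3.8},
    {"x":-0.9,"y":-3,"z":0,"spin":-1,"jaw":3.8},
    {"x":-1.8,"y":-5.7,"z":0,"spin":-2,"jaw":3.8},
    {"x":-2.6,"y":-8.5,"z":0,"spin":-3,"jaw":3.8},
    {"x":-3.5,"y":-11.3,"z":0,"spin":-4,"jaw":3.8},
    {"x":-4.4,"y":-14.1,"z":0,"spin":-5.2,"jaw":3.8},
    {"x":-5.2,"y":-16.9,"z":0,"spin":-6.4,"jaw":3.8},
    {"x":-6.1,"y":-19.7,"z":0,"spin":-7.6,"jaw":3.8},
    {"x":-7,"y":-22.5,"z":0,"spin":-8.8,"jaw":3.8},
    {"x":-7.9,"y":-25.3,"z":0,"spin":-10,"jaw":3.8},
    {"x":-8.7,"y":-28.1,"z":0,"spin":-11.2,"jaw":3.8},
    {"x":-9.6,"y":-30.9,"z":0,"spin":-12.4,"jaw":3.8},
    {"x":-10.5,"y":-33.7,"z":0,"spin":-13.6,"jaw":3.8},
    {"x":-11.3,"y":-36.4,"z":0,"spin":-14.6,"jaw":3.8},
    {"x":-12,"y":-38.6,"z":0,"spin":-15.3,"jaw":3.8},
    {"x":-12.3,"y":-39.5,"z":0,"spin":-15.6,"jaw":3.8},
    {"x":-12.3,"y":-39.6,"z":0,"spin":-15.6,"jaw":3.8},
    {"x":-12.3,"y":-39.6,"z":0,"spin":-15.6,"jaw":3.8},
    {"x":-12.3,"y":-39.6,"z":0,"spin":-15.6,"jaw":3.8},
  ],
)

```text
clock: 21.37
ee_pos: [457.7, 415.3, 129.7]
tool_rot: [0.995, 0.104, -0.0, 0.001]
ft_force: [-0.1, -0.4, -4.5]
finger_gap: 45.7
```

```bash
python3 -c "
from h import *
go(458.8,416.8,35,12);print(manip.get_obs()['ft_force'])"
```

```text
shift cm [ 0.15 -0.13  9.47] spin -0.0 | now [457.7 415.3 129.7] yaw 12.0 t 21.37 gap 45.7
[-0.09293258 -0.43586129 -4.45539185]
```

Call:
drive_tool(
  steps=[
    {"x":0.1,"y":-0.1,"z":1,"spin":0,"jaw":3.8},
    {"x":0.1,"y":-0.1,"z":3,"spin":0,"jaw":3.8},
    {"x":0.1,"y":-0.1,"z":5,"spin":0,"jaw":3.8},
    {"x":0.1,"y":-0.1,"z":7,"spin":0,"jaw":3.8},
    {"x":0.1,"y":-0.1,"z":8.4,"spin":0,"jaw":3.8},
    {"x":0.1,"y":-0.1,"z":9.1,"spin":0,"jaw":3.8},
    {"x":0.1,"y":-0.1,"z":9.3,"spin":0,"jaw":3.8},
    {"x":0.1,"y":-0.1,"z":9.3,"spin":0,"jaw":3.8},
    {"x":0.1,"y":-0.1,"z":9.3,"spin":0,"jaw":3.8},
  ],
)

```text
clock: 22.12
ee_pos: [459.5, 418.1, 38.5]
tool_rot: [0.994, 0.105, 0.001, -0.0]
ft_force: [0.7, 0.5, -3.8]
finger_gap: 45.7
```

Run:
```python
from h import *
go(458.8,416.8,25.5,12);print(manip.get_obs()['ft_force'])
im=manip.read_camera('side')[:,:,::-1]
cv2.imwrite('pics/c11.png',cv2.resize(im[260:370,190:320],None,fx=6,fy=6,interpolation=2))
```

```text
shift cm [-0.09  0.11  1.3 ] spin 0.0 | now [459.5 418.1  38.5] yaw 12.0 t 22.12 gap 45.7
[ 0.68322617  0.48529803 -3.83430508]
```

View pics/c11.png

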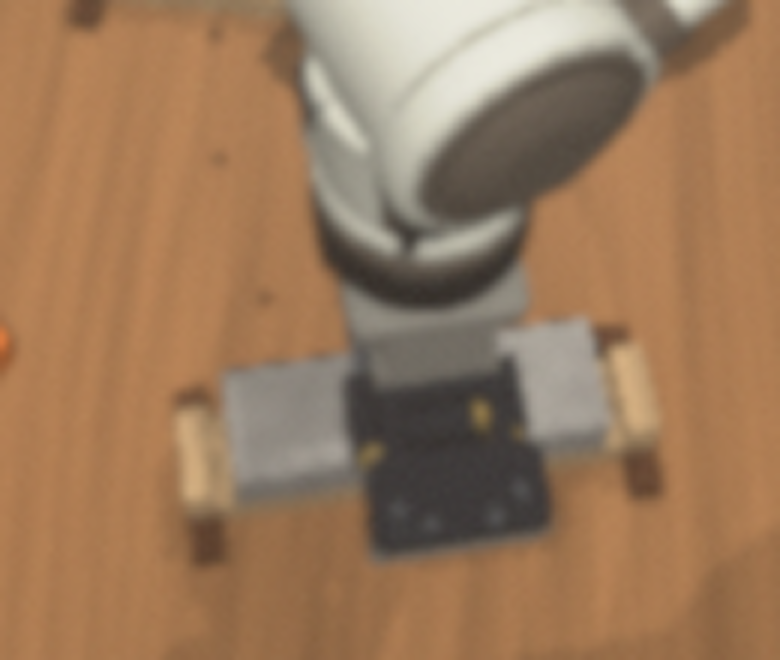

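Call:
drive_tool(
  steps=[
    {"x":0.2,"y":0.1,"z":0.3,"spin":0,"jaw":3.8},
    {"x":0.2,"y":0.1,"z":0.6,"spin":0,"jaw":3.8},
    {"x":0.2,"y":0.1,"z":0.8,"spin":0,"jaw":3.8},
    {"x":0.2,"y":0.1,"z":0.95,"spin":0,"jaw":3.8},
    {"x":0.2,"y":0.1,"z":1.1,"spin":0,"jaw":3.8},
    {"x":0.2,"y":0.1,"z":1.2,"spin":0,"jaw":3.8},
    {"x":0.2,"y":0.1,"z":1.2,"spin":0,"jaw":3.8},
    {"x":0.2,"y":0.1,"z":1.2,"spin":0,"jaw":3.8},
  ],
)

```text
clock: 22.83
ee_pos: [460.8, 417.2, 25.7]
tool_rot: [0.994, 0.105, 0.0, -0.0]
ft_force: [-2.7, -1.4, 0.3]
finger_gap: 45.6
```

Call:
drive_tool(
  steps=[
    {"x":0,"y":0,"z":0.06,"spin":0,"jaw":3.8},
    {"x":0,"y":0,"z":0.06,"spin":0,"jaw":3.8},
    {"x":0,"y":0,"z":0.06,"spin":0,"jaw":4.5},
    {"x":0,"y":0,"z":0.06,"spin":0,"jaw":4.7},
    {"x":0,"y":0,"z":0.06,"spin":0,"jaw":5},
    {"x":0,"y":0,"z":0.06,"spin":0,"jaw":5.6},
    {"x":0,"y":0,"z":0.06,"spin":0,"jaw":6.4},
    {"x":0,"y":0,"z":0.06,"spin":0,"jaw":7},
    {"x":0,"y":0,"z":0.06,"spin":0,"jaw":7},
    {"x":0,"y":0,"z":-1,"spin":0,"jaw":7},
    {"x":0,"y":0,"z":-3.5,"spin":0,"jaw":7},
    {"x":0,"y":0,"z":-7,"spin":0,"jaw":7},
    {"x":0,"y":0,"z":-10,"spin":0,"jaw":7.5},
    {"x":0,"y":0,"z":-11.5,"spin":0,"jaw":7.5},
    {"x":0,"y":0,"z":-12,"spin":0,"jaw":7.5},
    {"x":0,"y":0,"z":-12,"spin":0,"jaw":7.5},
  ],
)

```text
clock: 24.17
ee_pos: [461.7, 417.7, 147.5]
tool_rot: [0.994, 0.105, 0.002, -0.001]
ft_force: [-0.2, -0.2, 0.0]
finger_gap: 74.8
```

Run:
```python
from h import *
im=manip.read_camera('side')[:,:,::-1]
cv2.imwrite('pics/c12.png',cv2.resize(im[260:370,190:320],None,fx=6,fy=6,interpolation=2))
cv2.imwrite('pics/c12s.png',cv2.resize(im[165:220,190:275],None,fx=8,fy=8,interpolation=2))
t=manip.read_camera('top')[:,:,::-1]
cv2.imwrite('pics/t12.png',t);cv2.imwrite('pics/c12t.png',cv2.resize(t[145:230,235:285],None,fx=7,fy=7,interpolation=2))
```

```text
(no output)
```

View pics/c12.png

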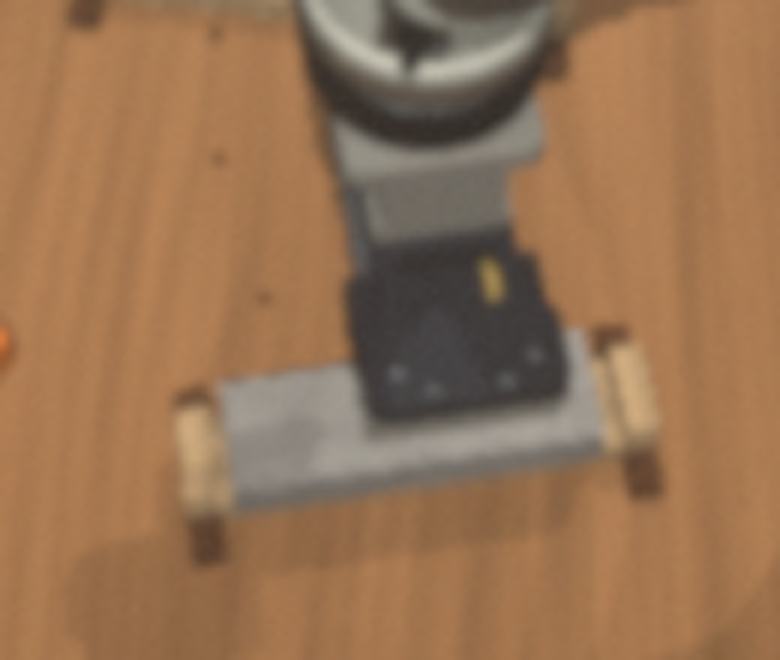

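View pics/c12s.png

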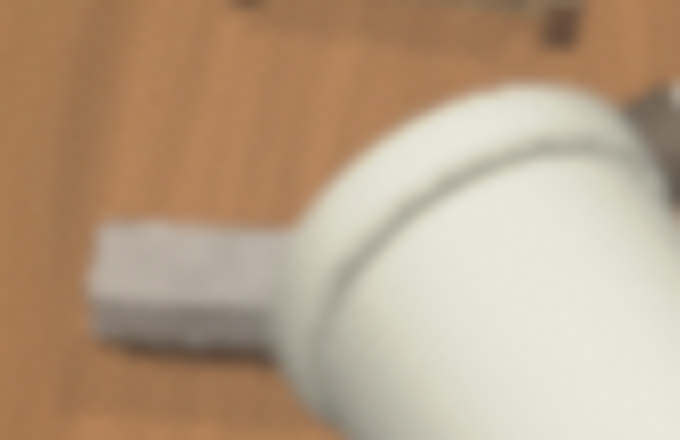

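View pics/c12t.png

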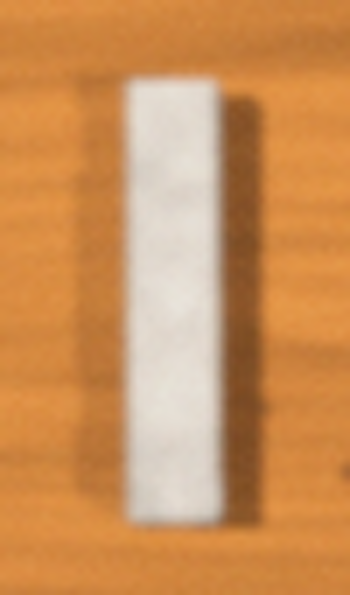

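View pics/t12.png

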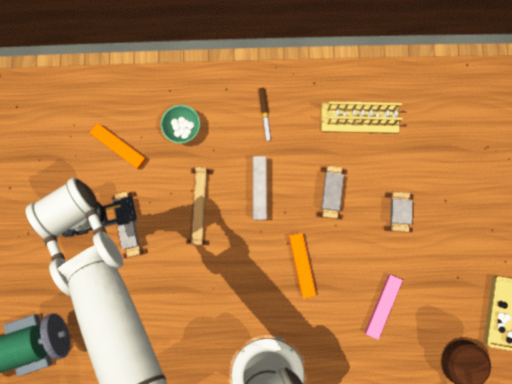

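Run:
```python
from h import *
cen('top',[(127,78),(219,78),(222,523),(127,523)],7,(235,145),46)
cen('side',[(140,437),(499,457),(492,517),(130,496)],6,(180,120),46)
go(557,13,147,-1)
```

```text
top [555.9  12.7] [ 39.9 191.5] ang -1.1
side [554.5  14.1] [186.3  40.5] ang -1.1
shift cm [ 1.07 41.5  -0.27] spin 13.0 | now [459.9 416.7 144.1] yaw 12.0 t 24.27 gap 74.8
```

Call:
drive_tool(
  steps=[
    {"x":0,"y":2,"z":0,"spin":0.5,"jaw":8.5},
    {"x":0.1,"y":5,"z":0,"spin":1.5,"jaw":8.5},
    {"x":0.2,"y":8.8,"z":0,"spin":2.7,"jaw":8.5},
    {"x":0.3,"y":12.6,"z":0,"spin":3.9,"jaw":8.5},
    {"x":0.4,"y":16.4,"z":0,"spin":5.1,"jaw":8.5},
    {"x":0.5,"y":20.2,"z":0,"spin":6.3,"jaw":8.5},
    {"x":0.5,"y":24,"z":0,"spin":7.5,"jaw":8.5},
    {"x":0.6,"y":27.8,"z":0,"spin":8.7,"jaw":8.5},
    {"x":0.7,"y":31.6,"z":0,"spin":9.9,"jaw":8.5},
    {"x":0.8,"y":35.4,"z":0,"spin":11.2,"jaw":8.5},
    {"x":0.9,"y":39,"z":0,"spin":12.5,"jaw":8.5},
    {"x":0.9,"y":41,"z":0,"spin":13.1,"jaw":8.5},
    {"x":0.9,"y":41.4,"z":0,"spin":13.1,"jaw":8.5},
    {"x":0.9,"y":41.4,"z":0,"spin":13.1,"jaw":8.5},
    {"x":0.9,"y":41.4,"z":0,"spin":13.1,"jaw":8.5},
    {"x":0.9,"y":41.4,"z":0,"spin":13.1,"jaw":8.5},
  ],
)

```text
clock: 25.6
ee_pos: [555.1, 15.6, 144.5]
tool_rot: [1.0, -0.008, -0.001, -0.0]
ft_force: [-0.7, 0.3, 0.5]
finger_gap: 84.8
```

```bash
python3 -c "
from h import *
go(555.3,13.2,24,-1.1)"
```

```text
shift cm [ 0.05  0.24 12.05] spin 0.1 | now [555.1  15.6 144.5] yaw -1.0 t 25.6 gap 84.8
```

Call:
drive_tool(
  newtons=32,
  steps=[
    {"x":0,"y":0.1,"z":2,"spin":0,"jaw":8.5},
    {"x":0,"y":0.2,"z":4.5,"spin":0,"jaw":8},
    {"x":0,"y":0.2,"z":7,"spin":0,"jaw":7.5},
    {"x":0,"y":0.2,"z":9.5,"spin":0,"jaw":7},
    {"x":0,"y":0.2,"z":11.2,"spin":0,"jaw":7},
    {"x":0,"y":0.2,"z":11.9,"spin":0,"jaw":6.5},
    {"x":0,"y":0.2,"z":12,"spin":0,"jaw":6},
    {"x":0,"y":0.2,"z":12,"spin":0,"jaw":5.5},
    {"x":0,"y":0.2,"z":12,"spin":0,"jaw":5},
    {"x":0,"y":0.2,"z":12,"spin":0,"jaw":4.6},
    {"x":0,"y":0.2,"z":12,"spin":0,"jaw":4.3},
    {"x":0,"y":0.2,"z":12,"spin":0,"jaw":4.1},
    {"x":0,"y":0.2,"z":12,"spin":0,"jaw":3.9},
    {"x":0,"y":0.2,"z":12,"spin":0,"jaw":3.6},
    {"x":0,"y":0.2,"z":12,"spin":0,"jaw":3.2},
    {"x":0,"y":0.2,"z":12,"spin":0,"jaw":3.2},
    {"x":0,"y":0.2,"z":12,"spin":0,"jaw":3.2},
    {"x":0,"y":0.2,"z":12,"spin":0,"jaw":3.2},
  ],
)

```text
clock: 27.1
ee_pos: [556.4, 12.0, 26.1]
tool_rot: [1.0, -0.009, 0.001, 0.0]
ft_force: [-0.7, 1.0, 6.2]
finger_gap: 39.8
```

Call:
drive_tool(
  steps=[
    {"x":0,"y":0,"z":-0.3,"spin":0,"jaw":3.2},
    {"x":0,"y":0,"z":-0.8,"spin":0,"jaw":3.2},
    {"x":0,"y":0,"z":-1.5,"spin":0,"jaw":3.2},
    {"x":0,"y":0,"z":-2.5,"spin":0,"jaw":3.2},
    {"x":0,"y":0,"z":-3.7,"spin":0,"jaw":3.2},
    {"x":0,"y":0,"z":-4.9,"spin":0,"jaw":3.2},
    {"x":0,"y":0,"z":-5.7,"spin":0,"jaw":3.2},
    {"x":0,"y":0,"z":-6,"spin":0,"jaw":3.2},
    {"x":0,"y":0,"z":-6,"spin":0,"jaw":3.2},
    {"x":0,"y":0,"z":-6,"spin":0,"jaw":3.2},
  ],
)

```text
clock: 27.93
ee_pos: [555.7, 12.1, 85.3]
tool_rot: [1.0, -0.009, -0.0, -0.0]
ft_force: [0.2, -0.3, -4.5]
finger_gap: 39.5
```

Run:
```python
from h import *
go(507.7,199,80,-4.5);print(manip.get_obs()['ft_force'])
im=manip.read_camera('side')[:,:,::-1]
cv2.imwrite('pics/c13.png',cv2.resize(im[140:280,180:300],None,fx=4,fy=4,interpolation=2))
```

```text
shift cm [ -5.14 -18.6    0.53] spin 3.4 | now [555.7  12.1  85.3] yaw -1.1 t 27.93 gap 39.5
[ 0.2241765  -0.33424831 -4.50181841]
```

View pics/c13.png

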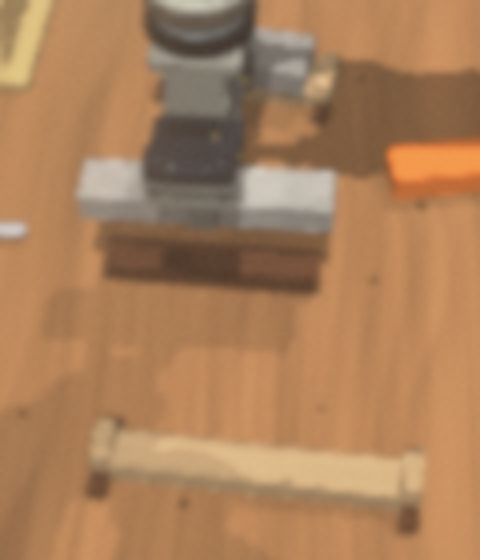

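Call:
drive_tool(
  steps=[
    {"x":-0.2,"y":-0.8,"z":0,"spin":0,"jaw":3.2},
    {"x":-0.6,"y":-2.3,"z":0,"spin":0.3,"jaw":3.2},
    {"x":-1.2,"y":-4.5,"z":0,"spin":0.7,"jaw":3.2},
    {"x":-1.9,"y":-7,"z":0,"spin":1.2,"jaw":3.2},
    {"x":-2.6,"y":-9.5,"z":0,"spin":1.7,"jaw":3.2},
    {"x":-3.2,"y":-12,"z":0,"spin":2.2,"jaw":3.2},
    {"x":-3.9,"y":-14.5,"z":0,"spin":2.7,"jaw":3.2},
    {"x":-4.5,"y":-16.7,"z":0,"spin":3.1,"jaw":3.2},
    {"x":-4.9,"y":-18.1,"z":0.3,"spin":3.4,"jaw":3.2},
    {"x":-5.1,"y":-18.6,"z":1,"spin":3.4,"jaw":3.2},
    {"x":-5.1,"y":-18.6,"z":2.2,"spin":3.4,"jaw":3.2},
    {"x":-5.1,"y":-18.6,"z":3.5,"spin":3.4,"jaw":3.2},
    {"x":-5.1,"y":-18.6,"z":4.4,"spin":3.4,"jaw":3.2},
    {"x":-5.1,"y":-18.6,"z":4.7,"spin":3.4,"jaw":3.2},
    {"x":-5.1,"y":-18.6,"z":4.7,"spin":3.4,"jaw":3.2},
    {"x":-5.1,"y":-18.6,"z":4.7,"spin":3.4,"jaw":3.2},
  ],
)

```text
clock: 29.32
ee_pos: [508.4, 198.5, 38.2]
tool_rot: [0.999, -0.039, -0.0, 0.0]
ft_force: [0.6, 0.1, -3.3]
finger_gap: 39.7
```

Run:
```python
from h import *
go(508.5,199,26,-4.5);print(manip.get_obs()['ft_force'])
im=manip.read_camera('side')[:,:,::-1]
cv2.imwrite('pics/c14.png',cv2.resize(im[210:290,190:300],None,fx=7,fy=7,interpolation=2))
```

```text
shift cm [ 0.   -0.05  1.22] spin -0.0 | now [508.4 198.5  38.2] yaw -4.5 t 29.32 gap 39.7
[ 0.55432864  0.1248201  -3.31313775]
```

View pics/c14.png

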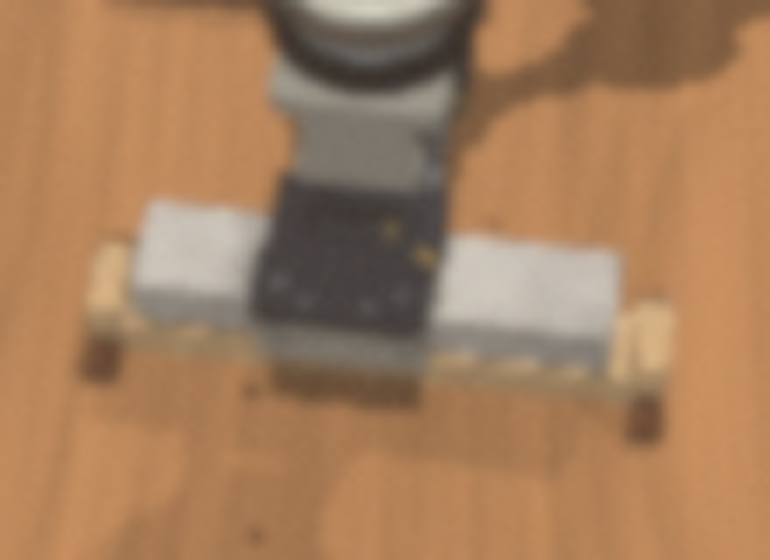

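Call:
drive_tool(
  steps=[
    {"x":-0.1,"y":0,"z":0.3,"spin":0,"jaw":3.2},
    {"x":-0.1,"y":0,"z":0.6,"spin":0,"jaw":3.2},
    {"x":-0.1,"y":0,"z":0.8,"spin":0,"jaw":3.2},
    {"x":-0.1,"y":0,"z":0.95,"spin":0,"jaw":3.2},
    {"x":-0.1,"y":0,"z":1.05,"spin":0,"jaw":3.2},
    {"x":-0.1,"y":0,"z":1.15,"spin":0,"jaw":3.2},
    {"x":-0.1,"y":0,"z":1.2,"spin":0,"jaw":3.2},
    {"x":-0.1,"y":0,"z":1.2,"spin":0,"jaw":3.2},
    {"x":-0.1,"y":0,"z":1.2,"spin":0,"jaw":3.2},
  ],
)

```text
clock: 30.12
ee_pos: [507.3, 199.1, 26.4]
tool_rot: [0.999, -0.039, 0.0, 0.0]
ft_force: [0.7, 0.1, -2.9]
finger_gap: 40.2
```

Call:
drive_tool(
  steps=[
    {"x":0,"y":0,"z":0.04,"spin":0,"jaw":3.2},
    {"x":0,"y":0,"z":0.08,"spin":0,"jaw":3.2},
    {"x":0,"y":0,"z":0.12,"spin":0,"jaw":3.2},
    {"x":0,"y":0,"z":0.12,"spin":0,"jaw":3.2},
    {"x":0,"y":0,"z":0.12,"spin":0,"jaw":3.2},
  ],
)

```text
clock: 30.53
ee_pos: [507.4, 199.1, 26.0]
tool_rot: [0.999, -0.039, 0.0, 0.0]
ft_force: [-3.8, -0.5, 5.0]
finger_gap: 39.7
```

In contact. Release, retreat, and move clear for a final check.

Call:
drive_tool(
  steps=[
    {"x":0,"y":0,"z":0,"spin":0,"jaw":3.9},
    {"x":0,"y":0,"z":0,"spin":0,"jaw":4.1},
    {"x":0,"y":0,"z":0,"spin":0,"jaw":4.4},
    {"x":0,"y":0,"z":0,"spin":0,"jaw":5},
    {"x":0,"y":0,"z":0,"spin":0,"jaw":5.8},
    {"x":0,"y":0,"z":0,"spin":0,"jaw":6.5},
    {"x":0,"y":0,"z":0,"spin":0,"jaw":6.5},
    {"x":0,"y":0,"z":-1,"spin":0,"jaw":6.5},
    {"x":0,"y":0,"z":-3.5,"spin":0,"jaw":6.5},
    {"x":0,"y":0,"z":-7,"spin":0,"jaw":6.5},
    {"x":0,"y":0,"z":-11,"spin":0,"jaw":6.5},
    {"x":0,"y":3,"z":-14,"spin":0,"jaw":6.5},
    {"x":-3,"y":7,"z":-15,"spin":0,"jaw":6.5},
    {"x":-6,"y":11,"z":-15,"spin":0,"jaw":6.5},
    {"x":-9,"y":14,"z":-15,"spin":0,"jaw":6.5},
    {"x":-11,"y":16,"z":-15,"spin":0,"jaw":6.5},
    {"x":-12,"y":17,"z":-15,"spin":0,"jaw":6.5},
    {"x":-12,"y":17,"z":-15,"spin":0,"jaw":6.5},
    {"x":-12,"y":17,"z":-15,"spin":0,"jaw":6.5},
  ],
)

```text
clock: 32.12
ee_pos: [374.6, 38.5, 175.9]
tool_rot: [0.999, -0.04, 0.001, 0.0]
ft_force: [0.4, -0.9, 0.1]
finger_gap: 65.2
```

Run:
```python
from h import *
s=manip.read_camera('side')[:,:,::-1];cv2.imwrite('pics/s15.png',s)
t=manip.read_camera('top')[:,:,::-1];cv2.imwrite('pics/t15.png',t)
cv2.imwrite('pics/c15.png',cv2.resize(t[150:270,100:420],None,fx=2.4,fy=2.4,interpolation=2))
hsv=cv2.cvtColor(t,cv2.COLOR_BGR2HSV)
m=((hsv[...,1]<60)&(hsv[...,2]>90)).astype(np.uint8)
R={'stubby':(475.4,-410,-5.3),'short':(540,-206.3,-8),'medium':(456.3,416.3,12),'long':(507.7,199,-4.5)}
for r in rect('top',m,46):print(r)
print(R)
```

```text
(array([ 31., 367.]), 42.6, 692.7, 98.7, 25.7, -72.5)
(array([ 46., 337.]), 123.8, 654.0, 122.8, 42.3, 13.1)
(array([ 19., 324.]), 164.5, 730.5, 95.7, 29.8, -72.7)
(array([231., 351.]), 122.7, 127.1, 459.3, 265.9, 89.1)
(array([245., 247.]), 380.9, 61.3, 185.2, 125.8, 77.1)
(array([401., 211.]), 474.8, -405.8, 71.2, 59.5, -3.2)
(array([125., 223.]), 459.7, 416.3, 149.9, 47.5, 11.6)
(array([197., 205.]), 507.6, 198.5, 187.4, 40.4, -4.2)
(array([332., 191.]), 539.7, -204.5, 108.5, 52.2, -8.4)
(array([181., 127.]), 747.0, 248.9, 71.0, 64.6, 61.6)
(array([256.,  43.]), 1009.4, 19.4, 1607.5, 28.8, 90.0)
{'stubby': (475.4, -410, -5.3), 'short': (540, -206.3, -8), 'medium': (456.3, 416.3, 12), 'long': (507.7, 199, -4.5)}
```

View pics/c15.png

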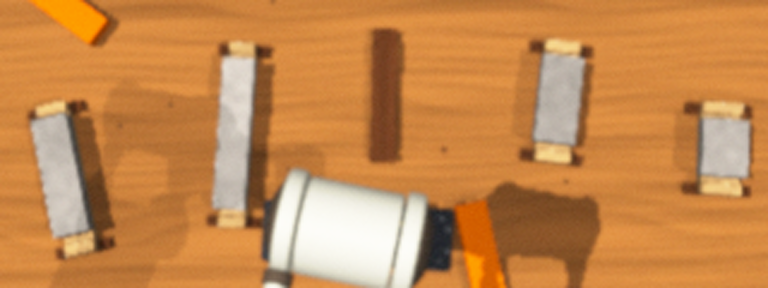

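View pics/s15.png

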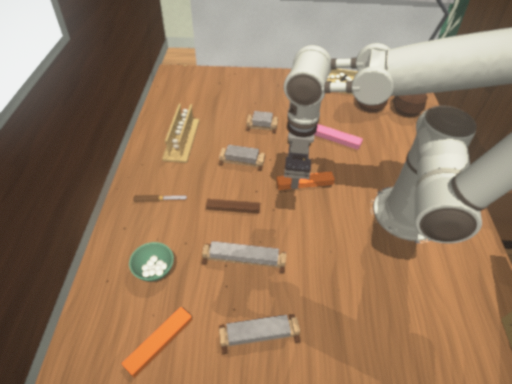

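All four stones are on their rests to within about 4.5 mm and 2° by the top camera. The bowl (153,262) and burnisher (160,198) have not moved. Handing in.

```bash
python3 -c "
from bench import manip
o=manip.get_obs();print(o['ft_force'],abs(o['qd']).max());print(manip.job_done())"
```

```text
[-1.05054571  0.7864841   0.08981741] 0.022181490748856805
the job is handed in; nothing more can be done
None
```

I took the stack apart from the top down and laid each stone on the rest that fits its length. I then moved the arm clear and handed the job in at about 32 s; no verdict was reported.

The last top-camera check against the measured seats:

| Stone | Offset from rest centre | Angle off the bar's line |
|---|---|---|
| stubby | 4 mm | 2° |
| short | 2 mm | 0.4° |
| medium | 3 mm | 0.4° |
| long | 0.5 mm | 0.3° |

- **Disagreement:** for the stubby stone, the side view (a rough reading from hand-picked corners) put it about 3 mm off and 5–6° off the bar's line. The top view gave 4 mm and 2°. Both are inside the 12 mm and 9° limits.
- **Bystanders and look-alikes:** by eye, the bowl and burnisher sit at the same pixels as at the start. The orange and pink look-alikes were left alone.
- **Failed call:** the first move call was refused because rows need all five keys; nothing moved.

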